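Pack up the desk after the online lesson

TASK

Pack up the study desk: put every highlighter into the lilac stationery box, emptying the wooden carry tray by tipping it out over the box and picking up the ones left on the laptop and the desk, and stand the empty tray back upright on the desk. When all the highlighters are in, lower the box's lid until it is fully shut, and, with nothing left on its keyboard, gently lower the laptop's lid fully shut as well; don't let either lid slam, don't press hard on the laptop, and leave the mug, mouse and calculator where they are.

Things in the scene. Friction and masses are not known exactly. Their poses are not given: they have to be found in the camera images.
- pen_yellow: chunky flat yellow highlighter, a plain block 112 x 26 x 16 mm with rounded edges, 28 g; origin at its middle, x along its length (cap at +x), z across its 16 mm thickness. At the start it lies flat on the laptop's keyboard or palm rest. It may be absent in some starts.
- pen_green: chunky flat green highlighter, a plain block 112 x 26 x 16 mm with rounded edges, 28 g; origin at its middle, x along its length (cap at +x), z across its 16 mm thickness. At the start it lies flat on the laptop's keyboard or palm rest. It may be absent in some starts.
- pen_pink: chunky flat pink highlighter, a plain block 112 x 26 x 16 mm with rounded edges, 28 g; origin at its middle, x along its length (cap at +x), z across its 16 mm thickness. At the start it lies flat on the laptop's keyboard or palm rest. It may be absent in some starts.
- pen_blue: chunky flat blue highlighter, a plain block 112 x 26 x 16 mm with rounded edges, 28 g; origin at its middle, x along its length (cap at +x), z across its 16 mm thickness. At the start it lies flat on the desk. It may be absent in some starts.
- pen_orange: chunky flat orange highlighter, a plain block 112 x 26 x 16 mm with rounded edges, 28 g; origin at its middle, x along its length (cap at +x), z across its 16 mm thickness. At the start it lies flat on the desk. It may be absent in some starts.
- tray_yellow: chunky flat yellow highlighter, a plain block 112 x 26 x 16 mm with rounded edges, 28 g; origin at its middle, x along its length (cap at +x), z across its 16 mm thickness. At the start it lies in the carry tray, along the tray's y. It may be absent in some starts.
- tray_green: chunky flat green highlighter, a plain block 112 x 26 x 16 mm with rounded edges, 28 g; origin at its middle, x along its length (cap at +x), z across its 16 mm thickness. At the start it lies in the carry tray, along the tray's y. It may be absent in some starts.
- tray_pink: chunky flat pink highlighter, a plain block 112 x 26 x 16 mm with rounded edges, 28 g; origin at its middle, x along its length (cap at +x), z across its 16 mm thickness. At the start it lies in the carry tray, along the tray's y. It may be absent in some starts.
- tray_blue: chunky flat blue highlighter, a plain block 112 x 26 x 16 mm with rounded edges, 28 g; origin at its middle, x along its length (cap at +x), z across its 16 mm thickness. At the start it lies in the carry tray, along the tray's y. It may be absent in some starts.
- tray: loose wooden pen tray, 0.3 kg, 152 (x) x 196 (y) x 110 mm high; origin under the middle of its floor, z up. Floor 5 mm thick, 128 mm long in y; at each y end it turns up into an open lip (25 deg, 20 mm high), so pens slide out over either end once tipped more than about 65 deg about x. Side boards at x = +-73 mm, 34 mm high; 10 mm centre board at x = 0 with the handle on top.
- tray_handle (a point): middle of the tray's handle, a level wooden rail 10 mm thick in the tray's x, 108 mm long in its y, 80 to 110 mm above the tray's underside (hand slot below it, 43 to 80 mm up); this point is 93 mm above the tray's origin, axes as the tray's. The rail can be pinched along x with the gripper upright or leaning in the y-z plane.
- box: lilac plastic stationery box, fixed to the desk, outside 170 mm (x) by 250 mm (y) by 85 mm high, walls and floor 4 mm; origin under the middle of its floor, z up, +x towards the hinge. Starts empty with its lid open.
- box_hinge (a point): middle of the box lid's hinge line, on the box (does not move), 85.5 mm above the desk at the box's +x rim; axes as the box's, the hinge line runs along y; the front is at -x.
- box_lid (a joint): opening angle of the box's flat white lid, rad: 0 shut, pi/2 upright, about 1.7 to 1.95 at the start. The lid is 172 mm from hinge to free edge, 254 mm wide, 6 mm thick (underside on the hinge line). A stiff hinge (0.25 N m) holds it at any angle; about 1 to 2 N at its free edge closes it.
- laptop: black laptop, fixed to the desk, base 215 mm deep (x) by 310 mm wide (y), its deck 18 mm above the desk; origin under the middle of the base, z up, +x towards the hinge, the user's side at -x. Keys are flush.
- laptop_hinge (a point): middle of the laptop lid's hinge line, on the base (does not move), 18.5 mm above the desk at the rear edge; axes as the laptop's, the hinge line runs along y; the front is at -x.
- laptop_lid (a joint): opening angle of the laptop's screen lid, rad: 0 shut, pi/2 upright, about 1.65 to 1.9 at the start. The lid is 213 mm from hinge to free edge, 310 mm wide, 8 mm thick (screen face on the hinge line). A stiff hinge (0.8 N m) holds it at any angle; about 2 to 5 N at its free edge closes it.
- mug: white mug, 82 mm across, 85 mm high, bystander; origin under its middle
- mouse: black computer mouse 100 x 60 x 33 mm, bystander; origin under its middle
- calculator: dark grey calculator 80 x 150 x 16 mm, bystander; origin under its middle
There are look-alikes about, which are no part of the job. Leave any red or white look-alike of the tray_green alone.

How it is judged:
By the outcome, as a careful person would: the job done as asked, in the order asked, and still so for the second after the job is handed in, with the robot touching nothing.
Of pen_yellow, pen_green, pen_pink, pen_blue, pen_orange only 2 to 4 are there at a start; the rules pass over those that are not, and their reading is None.
Of tray_yellow, tray_green, tray_pink, tray_blue only 2 to 4 are there at a start; the rules pass over those that are not, and their reading is None.
At some moment in a run one of pen_yellow, pen_green, pen_pink, pen_blue, pen_orange may be knocked a few centimetres aside while the robot is not near it.
It also fails if it takes over 210 s, if anything falls off the work surface, if the arm or the gripper's body presses on something with over 40 N, if the wrist force passes 120 N, or if a joint passes its speed limit or range.

ROBOT

A 6-joint arm with a two-finger parallel gripper is mounted at the origin on the work surface. World frame = base frame: x ahead of the robot, y to its left, z up, the work surface at z = 0. Lengths are in m, angles in degrees, forces in N, time in s.
With the tool pointing down it reaches from about 0.25 to 0.85 m from the base axis. Payload 12.5 kg.
Tool frame: the origin (TCP) lies at the very end of the fingers, on their centre line; the grasp point (between the pads) lies 19 mm behind it; z points along the fingers, y is the line along which they close (so a half turn about z gives the same grasp; the last joint's range is limited). The gripper opens to 93 mm and grips with 3 to 60 N. Pads are 15 mm wide; open, the fingers measure 128 mm over their backs; the gripper's body (75 mm by 188 mm) begins 65 mm behind the grasp point.
Start: joints at [60.756, 20.094, 94.641, -0, 65.266, -4.847], TCP at [0.227, 0.501, 0.219] pointing down, gripper open.
Joint ranges: [-157.81, 157.81], [-45, 120.19], [0.68, 151.7], [-89.99, 269.99], [4.06, 180], [-164.3, 164.3]. Speed limits (degrees/s): [127.2, 127.2, 159.86, 180, 180, 180].

INTERFACE

Orientations are given as a 3x3 rotation matrix whose columns are the frame's x, y, z axes.
In Python, from station import r gives the robot as it stands. The module is installed in compiled form; this text tells all that it offers.
- The arm moves only by the tool arm_command, never from a script. Its argument "steps" is text: rows parted by semicolons, each of 4 numbers parted by spaces: the shift along the tool's x, y, z in mm, then the turn about the tool's z in degrees. A call has 1 to 20 rows; each row shifts and turns the commanded pose from where the row before left it, along the tool's axes as they then stand; what a row does not reach is not made up. A row lasts 1/8 s, in which the tool goes at most 62.5 mm and 10.7 degrees, less where a joint would pass 70% of its speed; a pose out of reach is approached as far as the arm can. A call with a gripper value outside its range is refused whole. "claw" is the closure, from 0 (fully open) to 1 (shut), set as the call begins (left out, the last holds). The fingers move at their own pace and stop on an object; "grip_force" is the grip in N (left out, the last holds). Time passes only in rows, so rows that do not move let the fingers close. It gives the time, the measured TCP pose, the force, the opening and the grip force at its end, in the units of the state.
- r.get_obs(): the state, without advancing time (a new reading comes with each control period).
- r.get_image(name): name is "side" or "top" or "wrist"; returns (picture, depth): 420x560x3 uint8, red, green, blue; 420x560 float32, m along the optical axis (not along the pixel's ray), 0 where there is no reading.
- r.calibration(name): a dict with "mtx" (3x3 intrinsics, pixels), "eye" and "orientation" of the camera in the world; the wrist camera has in their place "hand_eye" (4x4, takes a point from camera to tool coordinates, whose origin is the TCP and whose axes are the flange's). Camera axes: x right, y down, z forward; pixel columns grow to the right and rows downward; lengths in m; the calibration is good to about 2 mm. A picture is of the moment at which its call begins: read the wrist's pose just before it. calibration takes no time and is no camera call.
- r.sign_off(): hands the job in; it is judged then, once.
Trained networks look in the newest picture that a camera, given by its name, has taken for a name from the list of things; names that differ only in an ending like _2 or _b are one class to them, and where a whole thing is asked for, a point or a joint stands for the part that bears it (a point fixed in the world has none). Each returns a list of dicts, best first, with "conf" (0 to 1); they miss things now and then, are a little off and sometimes report something else, mostly with a low value. They report only what shows in the picture. A call takes as long as a camera call. They do not tell look-alikes from the thing itself.
- r.recognise(label, camera): "at" ([column, row] in pixels, amid what is visible of it).
The state is a dict: "t": time; "qpos": joint angles; "qvel": joint speeds; "effort": joint torques, N m; "tcp_pos": TCP position; "ee_rot": TCP orientation; "contact_force": force on the tool from outside, world axes, zero at the start; "wrist_torque": the same for the moment, N m; "gripper_width": opening from 0.0 (shut) to 1.0 (fully open); "finger_force": force on a finger pad.
Only numpy, scipy, OpenCV 4.12 (cv2) and the standard library are available. Lean on these libraries where they do the work, as an engineer would, in place of code of your own. Each camera call takes 0.05 s, during which the arm holds its last target. There are 200 camera calls.

## Working session

There is one attempt and no reset: what is moved stays moved. The work goes in short steps, Python scripts to look and compute and a tool call to move; the robot and the scene stay as the last step left them, time stands still between calls to the robot, and variables do not carry over. Pictures are saved under pics/ and viewed, at most 14 in all, crops included, and the job is handed in when it is done.

Besides the shell and the picture viewer there is one more tool, called after "Call:" by a JSON object that holds its "name" and its "arguments". arm_command: Moves the arm, as the interface text tells. Its arguments: {"type":"object","properties":{"steps":{"type":"string"},"claw":{"type":"number"},"grip_force":{"type":"number"}},"required":["steps"]}

```bash
mkdir -p pics; ls; cat > h.py <<'E'
import numpy as np, cv2
from station import r
def shot(name,fn=None):
    o=r.get_obs(); im,d=r.get_image(name)
    if fn: cv2.imwrite('pics/'+fn,im[:,:,::-1])
    np.savez('last_'+name,im=im,d=d,p=o['tcp_pos'],R=o['ee_rot'])
    return im,d
def cam(name,z=None):
    c=r.calibration(name); K=np.array(c['mtx'])
    if name=='wrist':
        z=np.load('last_wrist.npz') if z is None else z
        H=np.array(c['hand_eye']); T=np.eye(4); T[:3,:3]=z['R']; T[:3,3]=z['p']; T=T@H
        return K,T[:3,:3],T[:3,3]
    return K,np.array(c['orientation']),np.array(c['eye'])
def cloud(name):
    z=np.load('last_%s.npz'%name); K,R,e=cam(name,z); d=z['d']
    v,u=np.mgrid[:d.shape[0],:d.shape[1]]
    p=np.stack([(u-K[0,2])/K[0,0]*d,(v-K[1,2])/K[1,1]*d,d],-1)@R.T+e
    p[d==0]=np.nan
    return z['im'],p
E
python3 - <<'E'
from h import *
print(r.get_obs())
for n in('top','side','wrist'):
    c=r.calibration(n);print(n,c)
    shot(n,n+'0.png')
for n in('top','side'):
    im,p=cloud(n)
    r.get_image(n)
    for l in['pen_yellow','pen_blue','tray','box','laptop','mug','mouse','calculator','tray_handle']:
        print(n,l,[(np.round(x['at']).astype(int).tolist(),round(x['conf'],2),np.round(p[int(x['at'][1]),int(x['at'][0])],3).tolist()) for x in r.recognise(l,n)])
E
```

```text
pics
{'t': 0.0, 'qpos': array([ 6.07546171e+01,  2.01240647e+01,  9.46756606e+01, -1.01425275e-03,
        6.52644670e+01, -4.84747982e+00]), 'qvel': array([ 0.08640441, -0.03685144, -0.02612328,  0.00084343,  0.02289451,
        0.02742331]), 'effort': array([-1.23871410e-03, -4.97320998e+01, -2.85260439e+01,  6.99050655e-02,
        2.56965752e-02, -1.39730405e-04]), 'tcp_pos': array([0.2270108 , 0.50060388, 0.21811259]), 'ee_rot': array([[-9.10701821e-01,  4.13064049e-01, -5.33326767e-04],
       [ 4.13064385e-01,  9.10701292e-01, -9.85412796e-04],
       [ 7.86627763e-05, -1.11771552e-03, -9.99999372e-01]]), 'contact_force': array([-0.19008081, -0.24753117,  0.43000272]), 'wrist_torque': array([-0.01820171,  0.03595523, -0.01577399]), 'finger_force': 0.0, 'gripper_width': 0.9997428244125706}
top {'mtx': array([[484.22889112,   0.        , 274.07249485],
       [  0.        , 484.22889112, 211.85853564],
       [  0.        ,   0.        ,   1.        ]]), 'eye': array([0.32408918, 0.02565151, 1.34241624]), 'orientation': array([[-0.00902575, -0.98949866,  0.14425996],
       [-0.
[... 1559 characters left out ...]
 343], 0.83, [0.464, 0.278, 0.029]), ([319, 264], 0.2, [0.443, 0.087, 0.013]), ([185, 222], 0.19, [0.772, 0.03, 0.011])]
side pen_blue [([326, 216], 0.95, [0.444, -0.054, 0.016])]
side tray [([249, 213], 0.94, [0.62, -0.006, 0.04])]
side box [([323, 114], 0.81, [0.495, -0.378, 0.082])]
side laptop [([248, 356], 0.98, [0.544, 0.313, 0.017])]
side mug [([212, 158], 0.97, [0.744, -0.126, 0.082]), ([186, 220], 0.51, [0.771, 0.026, 0.011])]
side mouse [([160, 277], 0.63, [0.76, 0.195, 0.031])]
side calculator [([187, 224], 0.69, [0.764, 0.035, 0.012]), ([326, 216], 0.51, [0.442, -0.054, 0.012]), ([317, 265], 0.29, [0.447, 0.091, 0.018])]
side tray_handle [([250, 212], 0.9, [0.621, -0.009, 0.04])]
```

```bash
python3 - <<'E'
import cv2
a=cv2.imread('pics/top0.png');cv2.imwrite('pics/top0b.png',cv2.resize(a[90:330,40:500],(800,417),interpolation=cv2.INTER_CUBIC))
E
```

```text
(no output)
```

View pics/top0b.png

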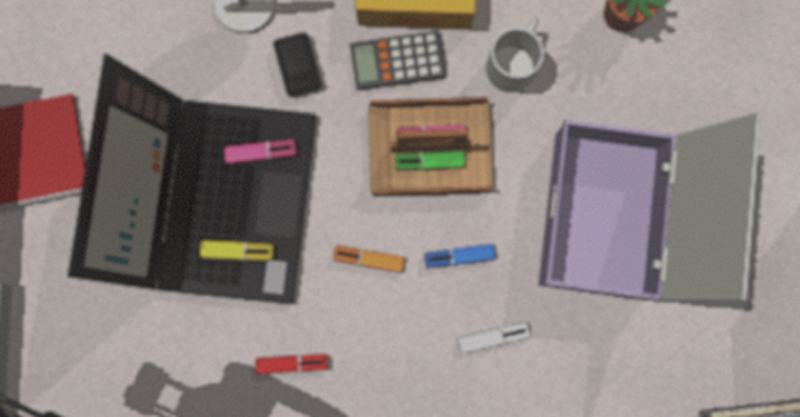

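View pics/side0.png

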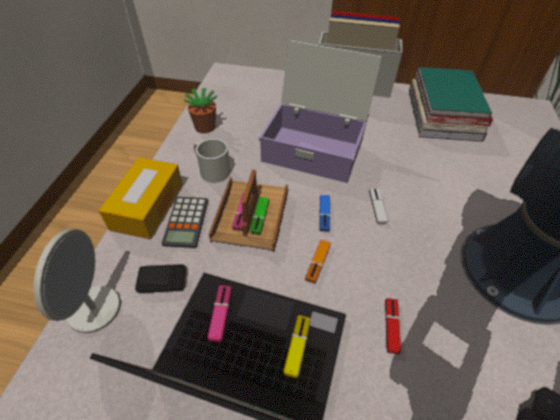

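The top view (enlarged crop) shows pink and yellow pens on the laptop (crop px 260,151 and 236,250). Orange and blue lie on the desk (370,258 and 460,255), and the tray holds pink and green (430,130 and 430,160).

The red pen (292,364) and the white pen (494,337) are look-alikes, so I'll leave them. They are the only same-shaped things in other colours.

Next I'll measure everything.

```bash
cat >> h.py <<'E'
HUE={'pink':(155,172),'yellow':(22,34),'orange':(8,19),'blue':(102,122),'green':(45,75)}
def ray(name,uv,z):
    K,R,e=cam(name); d=R@np.linalg.inv(K)@np.array([uv[0],uv[1],1.]); return e+d*(z-e[2])/d[2]
def pens(name,top={'pink':.034,'yellow':.034,'orange':.016,'blue':.016,'green':.021}):
    im=np.load('last_%s.npz'%name)['im']; hsv=cv2.cvtColor(im,cv2.COLOR_RGB2HSV)
    out=[]
    for c,(a,b) in HUE.items():
        m=cv2.inRange(hsv,(a,130,70),(b,255,255)); m=cv2.morphologyEx(m,cv2.MORPH_CLOSE,np.ones((5,5)))
        n,_,st,ce=cv2.connectedComponentsWithStats(m)
        for i in range(1,n):
            if st[i,4]<60: continue
            cs,_=cv2.findContours((_==i).astype(np.uint8),0,1)
            if isinstance(_,tuple): pass
            box=cv2.boxPoints(cv2.minAreaRect(cs[0]))
            q=np.array([ray(name,p,top[c]) for p in box])
            e1,e2=q[1]-q[0],q[2]-q[1]; l1,l2=np.linalg.norm(e1),np.linalg.norm(e2)
            L=e1 if l1>l2 else e2
            out.append((c,ce[i].astype(int).tolist(),q.mean(0).round(3)[:2].tolist(),round(float(np.degrees(np.arctan2(L[1],L[0])))%180,1),round(float(max(l1,l2)),3),round(float(min(l1,l2)),3)))
            _=cv2.connectedComponents(m)[1]
    return out
def st():
    o=r.get_obs(); R=o['ee_rot']; return o['t'],o['tcp_pos'].round(4),round(float(np.degrees(np.arctan2(R[1,1],R[0,1]))),1),o['contact_force'].round(1),round(o['gripper_width'],3),o['finger_force']
E
python3 - <<'E'
from h import *
for n in('top','side'):
    print(n); [print(*x) for x in pens(n)]
im,p=cloud('top')
ims,ps=cloud('side')
# crop px -> full: x=40+cx*.575, y=90+cy*.575
def full(c): return [40+c[0]*.575,90+c[1]*.575]
def show(l,pts,z):
    for c in pts:
        f=full(c); u,v=int(f[0]),int(f[1]); print(l,c,'plane',ray('top',f,z)[:2].round(3),'depth',p[v,u].round(3))
show('boxrim',[(566,123),(672,138),(660,296),(543,286)],.085)
show('boxlid free',[(755,115),(750,307)],.25)
show('lap front',[(316,115),(296,301)],.018)
show('lap hinge',[(185,102),(157,287)],.018)
show('lap lid free',[(106,56),(71,275)],.225)
show('tray',[(370,101),(488,99),(494,188),(372,192)],.034)
show('handle',[(396,132),(468,132),(468,145),(392,145)],.11)
show('red book',[(40,150)],.05)
E
```

```text
top
pink [202, 175] [0.618, 0.207] 96.9 0.033 0.022
yellow [278, 77] [0.902, -0.008] 87.8 0.192 0.108
yellow [174, 233] [0.457, 0.277] 85.7 0.112 0.028
orange [279, 99] [0.842, -0.007] 87.6 0.189 0.024
orange [260, 124] [0.769, 0.046] 7.5 0.064 0.012
orange [252, 238] [0.444, 0.072] 79.5 0.107 0.021
blue [304, 236] [0.447, -0.073] 96.7 0.105 0.021
green [295, 181] [0.601, -0.05] 93.0 0.059 0.022
side
pink [238, 218] [0.641, 0.004] 94.8 0.081 0.02
pink [219, 313] [0.614, 0.247] 97.4 0.117 0.032
yellow [136, 197] [0.902, -0.024] 94.3 0.277 0.181
yellow [296, 346] [0.457, 0.28] 86.5 0.116 0.031
orange [366, 6] [0.406, -1.35] 13.5 0.319 0.203
orange [409, 12] [0.208, -1.354] 81.6 0.324 0.024
orange [457, 37] [0.023, -1.213] 79.9 1.161 0.406
orange [509, 49] [-0.184, -1.17] 81.1 0.912 0.249
orange [552, 6] [-0.455, -1.54] 70.2 0.275 0.053
orange [90, 210] [0.958, -0.046] 89.7 1.082 0.471
orange [248, 213] [0.631, -0.047] 98.0 0.252 0.181
orange [182, 225] [0.767, 0.047] 11.8 0.066 0.015
orange [317, 260] [0.444, 0.078] 79.6 0.114 0.025
blue [324, 212] [0.448, -0.065] 97.2 0.11 0.02
green 
[... 810 characters left out ...]
 [0.706 0.424] depth [0.707 0.426 0.226]
lap lid free (71, 275) plane [0.406 0.457] depth [0.406 0.459 0.226]
tray (370, 101) plane [0.695 0.068] depth [ 0.705  0.071 -0.   ]
tray (488, 99) plane [ 0.697 -0.121] depth [ 0.699 -0.119  0.037]
tray (494, 188) plane [ 0.552 -0.128] depth [ 0.558 -0.131 -0.   ]
tray (372, 192) plane [0.547 0.065] depth [0.551 0.068 0.015]
handle (396, 132) plane [0.625 0.026] depth [0.652 0.028 0.011]
handle (468, 132) plane [ 0.624 -0.082] depth [ 0.627 -0.081  0.11 ]
handle (468, 145) plane [ 0.604 -0.081] depth [ 0.621 -0.087  0.04 ]
handle (392, 145) plane [0.605 0.033] depth [0.622 0.034 0.04 ]
red book (40, 150) plane [0.614 0.582] depth [0.623 0.597 0.015]
```

```bash
python3 - <<'E'
from h import *
for n in('top','side'):
    im,p=cloud(n); q=p.reshape(-1,3)
    m=(q[:,2]>.098)&(q[:,2]<.118)&(abs(q[:,0]-.62)<.05)&(abs(q[:,1]+.03)<.08); q=q[m]
    c=q.mean(0); w,V=np.linalg.eigh(np.cov((q-c)[:,:2].T)); 
    print(n,len(q),c.round(4),np.degrees(np.arctan2(V[1,1],V[0,1]))%180,q[:,1].min(),q[:,1].max(),np.median(q[:,0]))
E
```

```text
top 199 [ 0.6232 -0.0285  0.1096] 91.60181314742283 -0.08168071539707863 0.025696942498062054 0.6229625440013505
side 189 [ 0.623  -0.0221  0.1061] 91.33184157001536 -0.07987000903832742 0.027490788639273234 0.6226359468783208
```

Call:
{"name": "arm_command", "arguments": {"steps": "0 0 -50 0; 0 0 -40 0; -30 40 0 10; -30 40 0 10; 0 0 0 10; 0 0 0 10; 0 0 0 10; 0 0 0 10"}}

```text
t: 2.15
tcp_pos: [0.3184, 0.541, 0.3086]
ee_rot: [[-0.092, 0.996, -0.0], [0.996, 0.092, -0.0], [-0.0, -0.0, -1.0]]
contact_force: [-0.1, -0.5, 0.3]
gripper_width: 0.999
finger_force: 0.0
```

Call:
{"name": "arm_command", "arguments": {"steps": "-56 26 0 3.8; -56 26 0 0; -56 26 0 0; -56 26 0 0; -56 26 0 0; -56 27 0 0; -56 27 0 0; -56 27 0 0; -56 27 0 0; -56 26 0 0; -58 26 0 0; 0 0 0 0; 0 0 0 0"}}

```text
t: 3.78
tcp_pos: [0.6306, -0.0643, 0.3084]
ee_rot: [[-0.031, 1.0, -0.0], [1.0, 0.031, 0.0], [0.0, -0.0, -1.0]]
contact_force: [-0.1, 0.4, 0.0]
gripper_width: 1.002
finger_force: 0.0
```

```bash
python3 - <<'E'
from h import *
print(st())
im,_=shot('wrist','w1.png')
im,p=cloud('wrist'); q=p.reshape(-1,3)
m=(q[:,2]>.098)&(q[:,2]<.118)&(abs(q[:,0]-.62)<.05)&(abs(q[:,1]+.03)<.08); q=q[m];print(len(q),q.mean(0),q[:,1].min(),q[:,1].max())
E
```

```text
(3.775, array([ 0.6306, -0.0643,  0.3084]), 1.8, array([-0.1,  0.4,  0. ]), 1.002, 0.0)
959 [ 0.62233847 -0.02503318  0.10917357] -0.0814116375487308 0.025499977771177726
```

Call:
{"name": "arm_command", "arguments": {"steps": "-5 -6 50 0; 0 0 50 0; 0 0 50 0; 0 0 50 0; 0 0 32 0; 0 0 0 0; 0 0 0 0"}}

```text
t: 4.7
tcp_pos: [0.6258, -0.0692, 0.0785]
ee_rot: [[-0.032, 0.999, 0.002], [0.999, 0.032, -0.0], [-0.0, 0.002, -1.0]]
contact_force: [-0.3, -1.0, -0.1]
gripper_width: 1.0
finger_force: 0.0
```

Call:
{"name": "arm_command", "arguments": {"steps": "0 0 0 0; 0 0 0 0; 0 0 0 0; 0 0 0 0; 0 0 0 0; 0 0 0 0; 0 0 -10 0; 0 0 -10 0; 0 0 -20 0; 0 0 -20 0; 0 0 0 0; 0 0 0 0", "claw": 1, "grip_force": 12}}

```text
t: 6.2
tcp_pos: [0.6247, -0.0698, 0.1365]
ee_rot: [[-0.031, 1.0, -0.0], [1.0, 0.031, 0.0], [0.0, -0.0, -1.0]]
contact_force: [0.7, 0.1, -0.4]
gripper_width: 0.005
finger_force: 0.0
```

```bash
python3 - <<'E'
from h import *
print(st())
shot('side','s1.png')
E
```

```text
(6.2, array([ 0.6247, -0.0698,  0.1365]), 1.8, array([ 0.7,  0.1, -0.4]), 0.005, 0.0)
```

View pics/s1.png

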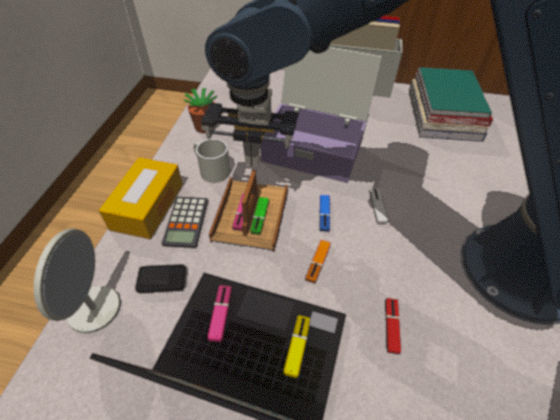

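The side view shows the tray still flat on the desk with the fingers closed above its far end (px 250,170), so the rail slipped out. I'll grip again harder and check the width before lifting.

Call:
{"name": "arm_command", "arguments": {"steps": "0 0 0 0; 0 0 0 0; 0 0 0 0; 0 0 0 0; 0 0 30 0; 0 0 32 0; 0 0 0 0", "claw": 0}}

```text
t: 7.12
tcp_pos: [0.6236, -0.0696, 0.0727]
ee_rot: [[-0.031, 0.999, -0.004], [1.0, 0.031, 0.001], [0.001, -0.004, -1.0]]
contact_force: [-0.5, -0.0, -0.1]
gripper_width: 0.706
finger_force: 0.0
```

Call:
{"name": "arm_command", "arguments": {"steps": "0 0 0 0; 0 0 0 0; 0 0 0 0; 0 0 0 0; 0 0 0 0; 0 0 0 0; 0 0 0 0; 0 0 0 0", "claw": 1, "grip_force": 30}}

```text
t: 8.12
tcp_pos: [0.6249, -0.0699, 0.0746]
ee_rot: [[-0.031, 1.0, -0.0], [1.0, 0.031, -0.0], [-0.0, -0.0, -1.0]]
contact_force: [-0.4, -0.3, -0.5]
gripper_width: 0.104
finger_force: 30.0
```

Call:
{"name": "arm_command", "arguments": {"steps": "0 0 -10 0; 0 0 -15 0; 0 0 -25 0; 0 0 -30 0; 0 0 -30 0; 0 0 0 0; 0 0 0 0"}}

```text
t: 9.0
tcp_pos: [0.6244, -0.0698, 0.1837]
ee_rot: [[-0.031, 1.0, -0.001], [1.0, 0.031, 0.0], [0.0, -0.001, -1.0]]
contact_force: [0.0, 0.4, -3.0]
gripper_width: 0.106
finger_force: 30.0
```

```bash
cat >> h.py <<'E'
def tilt(name):
    # tray plane orientation from wood-coloured cloud
    im,p=cloud(name); hsv=cv2.cvtColor(im,cv2.COLOR_RGB2HSV)
    return im,p,hsv
E
python3 - <<'E'
from h import *
print(st()); shot('side','s2.png')
E
```

```text
(9.0, array([ 0.6244, -0.0698,  0.1837]), 1.8, array([ 0. ,  0.4, -3. ]), 0.106, 29.995106756687164)
```

View pics/s2.png

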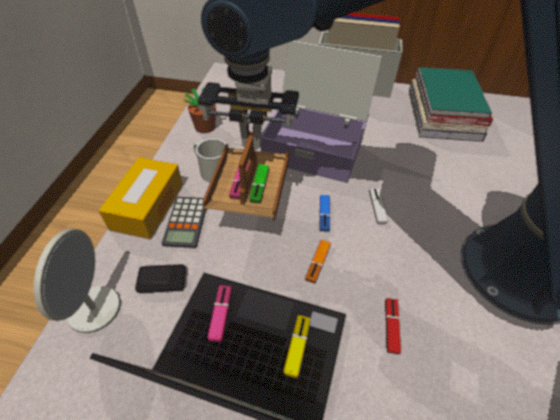

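The side view shows the tray held by its rail, clear of the desk and nearly level (px 248,185). I'll lower it somewhat, ease the grip so it can swing, and measure the tilt.

Call:
{"name": "arm_command", "arguments": {"steps": "0 0 30 0; 0 0 20 0; 0 0 0 0; 0 0 0 0; 0 0 0 0; 0 0 0 0", "grip_force": 15}}

```text
t: 9.8
tcp_pos: [0.6252, -0.0699, 0.1352]
ee_rot: [[-0.031, 1.0, 0.001], [1.0, 0.031, -0.0], [-0.0, 0.001, -1.0]]
contact_force: [-0.7, 0.3, -3.0]
gripper_width: 0.113
finger_force: 15.0
```

```bash
cat >> h.py <<'E'
def tilt(name='side'):
    "plane fits of wooden points: floor/sides. returns slope dirs"
    im,p=cloud(name); hsv=cv2.cvtColor(im,cv2.COLOR_RGB2HSV)
    o=r.get_obs()['tcp_pos']
    m=(cv2.inRange(hsv,(5,70,60),(22,255,255))>0)&(np.linalg.norm(p-o,axis=2)<.24)&(p[...,2]>.01)
    q=p[m]; best=(0,)
    rng=np.random.default_rng(0)
    for _ in range(400):
        a,b,c=q[rng.choice(len(q),3,replace=False)]; n=np.cross(b-a,c-a); L=np.linalg.norm(n)
        if L<1e-4: continue
        n/=L
        if abs(n[0])>.3: continue
        s=(abs((q-a)@n)<.003).sum()
        if s>best[0]: best=(s,n*np.sign(n[2]))
    n=best[1]; return len(q),best[0],n.round(2),'tilt',round(float(np.degrees(np.arctan2(n[1],n[2]))),1),q[:,1].min().round(3),q[:,1].max().round(3),q[:,2].min().round(3)
E
python3 - <<'E'
from h import *
print(st()); shot('side'); print(tilt())
E
```

```text
(9.8, array([ 0.6252, -0.0699,  0.1352]), 1.8, array([-0.7,  0.3, -3. ]), 0.113, 14.99998927116394)
(4400, np.int64(1524), array([0.  , 0.01, 1.  ]), 'tilt', 0.4, np.float64(-0.229), np.float64(0.074), np.float64(0.01))
```

Call:
{"name": "arm_command", "arguments": {"steps": "0 0 25 0; 0 0 20 0; 0 0 0 0; 0 0 0 0; 0 0 -10 0; 0 0 -15 0; 0 0 -20 0; 0 0 0 0; 0 0 0 0", "grip_force": 7}}

```text
t: 10.98
tcp_pos: [0.6247, -0.0698, 0.1346]
ee_rot: [[-0.032, 1.0, -0.0], [1.0, 0.032, -0.0], [-0.0, -0.0, -1.0]]
contact_force: [-0.3, 0.7, -4.0]
gripper_width: 0.107
finger_force: 7.0
```

```bash
python3 - <<'E'
from h import *
print(st()); shot('side','s3.png'); print(tilt())
E
```

```text
(10.975, array([ 0.6247, -0.0698,  0.1346]), 1.8, array([-0.3,  0.7, -4. ]), 0.107, 6.999909044243395)
(4682, np.int64(1645), array([-0.  ,  0.23,  0.97]), 'tilt', 13.1, np.float64(-0.283), np.float64(0.054), np.float64(0.01))
```

View pics/s3.png

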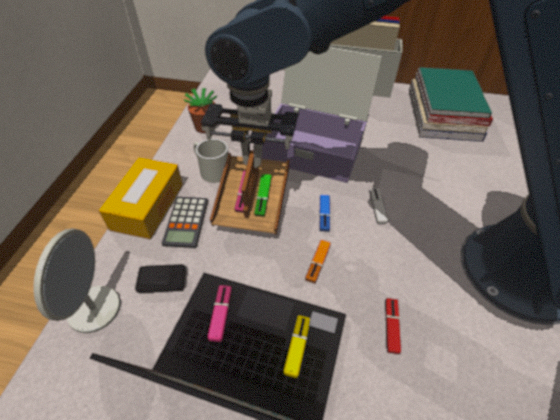

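The tray now hangs about 13° down at its near end (px 250,205). I'll loosen the grip a bit more close to the desk.

Call:
{"name": "arm_command", "arguments": {"steps": "0 0 15 0; 0 0 10 0; 0 0 0 0; 0 0 0 0; 0 0 -10 0; 0 0 -15 0; 0 0 -10 0; 0 0 -10 0; 0 0 0 0; 0 0 0 0", "grip_force": 4.5}}

```text
t: 12.28
tcp_pos: [0.6247, -0.0698, 0.1543]
ee_rot: [[-0.031, 1.0, -0.001], [1.0, 0.031, 0.0], [0.0, -0.001, -1.0]]
contact_force: [0.6, -0.4, -2.4]
gripper_width: 0.109
finger_force: 4.5
```

```bash
python3 - <<'E'
from h import *
print(st()); shot('side'); print(tilt())
E
```

```text
(12.275, array([ 0.6247, -0.0698,  0.1543]), 1.8, array([ 0.6, -0.4, -2.4]), 0.109, 4.499944770941511)
(4579, np.int64(1690), array([-0.  ,  0.36,  0.93]), 'tilt', 21.0, np.float64(-0.23), np.float64(0.052), np.float64(0.01))
```

Call:
{"name": "arm_command", "arguments": {"steps": "0 0 20 0; 0 0 15 0; 0 0 0 0; 0 0 -12 0; 0 0 12 0; 0 0 -12 0; 0 0 12 0; 0 0 -12 0; 0 0 -12 0; 0 0 -12 0; 0 0 0 0", "grip_force": 3.5}}

```text
t: 13.7
tcp_pos: [0.6256, -0.07, 0.1572]
ee_rot: [[-0.031, 1.0, 0.002], [1.0, 0.031, -0.0], [-0.001, 0.002, -1.0]]
contact_force: [-0.2, -0.3, -2.5]
gripper_width: 0.108
finger_force: 3.5
```

```bash
python3 - <<'E'
from h import *
print(st()); shot('side'); print(tilt())
E
```

```text
(13.7, array([ 0.6256, -0.07  ,  0.1572]), 1.8, array([-0.2, -0.3, -2.5]), 0.108, 3.5000744983699406)
(4573, np.int64(1743), array([-0.02,  0.36,  0.93]), 'tilt', 21.2, np.float64(-0.23), np.float64(0.052), np.float64(0.01))
```

Call:
{"name": "arm_command", "arguments": {"steps": "0 0 0 0; 0 0 -50 4.6; 0 0 -55 4.6; -54 -17 0 0; -54 -17 0 0; -54 -17 0 0; -54 -17 0 0; -56 -18 0 0; 0 0 0 0; 0 0 0 0; 0 0 0 0", "grip_force": 20}}

```text
t: 15.12
tcp_pos: [0.5051, -0.3275, 0.2605]
ee_rot: [[0.127, 0.992, -0.0], [0.992, -0.127, 0.0], [0.0, -0.0, -1.0]]
contact_force: [0.6, -0.1, -2.8]
gripper_width: 0.109
finger_force: 20.0
```

```bash
python3 - <<'E'
from h import *
print(st()); shot('side','s4.png'); print(tilt())
im,p=cloud('side')
# front wall rim and hinge in side view: lilac pts
hsv=cv2.cvtColor(im,cv2.COLOR_RGB2HSV)
d=np.array([.128,.992]); c=np.array([.509,-.297])
o=r.get_obs()['tcp_pos']
m=(cv2.inRange(hsv,(5,70,60),(22,255,255))>0)&(np.linalg.norm(p-o,axis=2)<.24)&(p[...,2]>.1)
q=p[m]; s=(q[:,:2]-c)@d; w=(q[:,:2]-c)@np.array([.992,-.128])
for hi in np.arange(.1,.3,.02):
    k=(q[:,2]>hi)&(q[:,2]<hi+.02)
    if k.sum()>5: print(hi.round(2),k.sum(),np.percentile(s[k],[2,98]).round(3),np.percentile(w[k],[2,98]).round(3))
m=(cv2.inRange(hsv,(115,20,40),(150,255,255))>0)&(abs(p[...,2]-.085)<.006); q=p[m]; s=(q[:,:2]-c)@d; w=(q[:,:2]-c)@np.array([.992,-.128])
print('rim',np.percentile(s,[1,99]),np.percentile(w,[1,99]))
E
```

```text
(15.125, array([ 0.5051, -0.3275,  0.2605]), -7.3, array([ 0.6, -0.1, -2.8]), 0.109, 19.99987198621966)
(3122, np.int64(1367), array([0.05, 0.41, 0.91]), 'tilt', 24.1, np.float64(-0.445), np.float64(-0.22), np.float64(0.064))
0.14 601 [-0.001  0.064] [-0.074  0.071]
0.16 567 [-0.05   0.061] [-0.076  0.074]
0.18 799 [-0.09   0.035] [-0.076  0.073]
0.2 607 [-0.133  0.031] [-0.075  0.074]
0.22 198 [-0.116  0.052] [-0.074  0.075]
0.24 82 [-0.143  0.06 ] [-0.005  0.021]
0.26 102 [-0.023  0.031] [-0.005  0.019]
0.28 50 [-0.04  -0.013] [-0.008  0.005]
rim [-0.08303084  0.59721022] [-0.12566395  0.27441756]
```

View pics/s4.png

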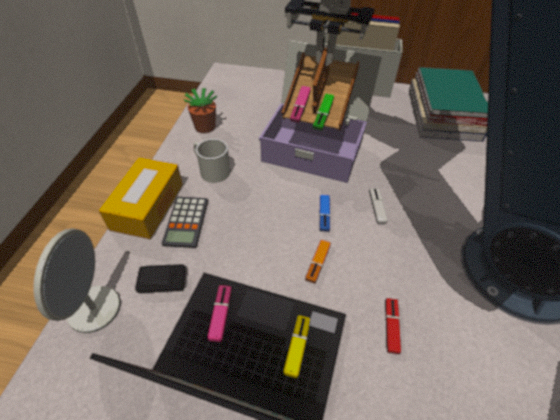

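The side view shows the tray hanging tilted about 24° above the box (px 322,90), with its near end just inside the box's front wall. Now I'll hook its low end behind the front wall and swing the grip over it.

Call:
{"name": "arm_command", "arguments": {"steps": "9 0 0 0; 0 0 30 0; 0 0 25 0; 0 0 15 0; 0 0 0 0; 8 0 -1 0; 8 0 -3 0; 8 0 -3 0; 8 0 -3 0; 8 0 -2 0; 8 0 -1 0; 8 0 0 0; 0 0 0 0", "grip_force": 9}}

```text
t: 16.8
tcp_pos: [0.514, -0.2643, 0.2056]
ee_rot: [[0.128, 0.992, 0.003], [0.992, -0.128, -0.003], [-0.002, 0.004, -1.0]]
contact_force: [-0.9, -2.5, 6.3]
gripper_width: 0.107
finger_force: 9.0
```

```bash
cat >> h.py <<'E'
def prof():
    im,p=cloud('side'); hsv=cv2.cvtColor(im,cv2.COLOR_RGB2HSV)
    d=np.array([.128,.992]); c=np.array([.509,-.297]); o=r.get_obs()['tcp_pos']
    print('tcp s',((o[:2]-c)@d).round(3),'w',((o[:2]-c)@np.array([.992,-.128])).round(3),'grasp z',(o[2]+.019).round(3))
    m=(cv2.inRange(hsv,(5,70,60),(22,255,255))>0)&(np.linalg.norm(p-o,axis=2)<.24)&(p[...,2]>.02)
    q=p[m]; s=(q[:,:2]-c)@d
    for hi in np.arange(.02,.34,.02):
        k=(q[:,2]>hi)&(q[:,2]<hi+.02)
        if k.sum()>5: print(hi.round(2),k.sum(),np.percentile(s[k],[2,98]).round(3))
E
python3 - <<'E'
from h import *
print(st()); shot('side'); print(tilt()); prof()
E
```

```text
(16.8, array([ 0.514 , -0.2643,  0.2056]), -7.4, array([-0.9, -2.5,  6.3]), 0.107, 9.011213779449463)
(2968, np.int64(1515), array([0.07, 0.66, 0.75]), 'tilt', 41.6, np.float64(-0.443), np.float64(-0.19), np.float64(0.021))
tcp s 0.033 w 0.001 grasp z 0.224
0.06 128 [-0.004  0.072]
0.08 427 [0.026 0.081]
0.1 381 [0.002 0.066]
0.12 558 [-0.019  0.045]
0.14 534 [-0.041  0.034]
0.16 370 [-0.127  0.103]
0.18 260 [-0.065  0.094]
0.2 121 [-0.07  0.07]
0.22 58 [0.031 0.05 ]
0.24 12 [0.028 0.044]
0.3 107 [0.053 0.066]
```

Call:
{"name": "arm_command", "arguments": {"steps": "0 0 -4 0; 8 0 -3 0; 8 0 -2 0; 8 0 -2 0; 8 0 -1 0; 0 0 0 0"}}

```text
t: 17.6
tcp_pos: [0.5173, -0.2317, 0.2158]
ee_rot: [[0.128, 0.992, 0.0], [0.992, -0.128, 0.0], [0.0, 0.0, -1.0]]
contact_force: [-0.6, -0.5, 0.0]
gripper_width: 0.103
finger_force: 9.0
```

```bash
python3 - <<'E'
from h import *
print(st()); shot('side'); print(tilt()); prof()
E
```

```text
(17.6, array([ 0.5173, -0.2317,  0.2158]), -7.4, array([-0.6, -0.5,  0. ]), 0.103, 8.977742940187454)
(3363, np.int64(1829), array([0.12, 0.79, 0.6 ]), 'tilt', 52.7, np.float64(-0.443), np.float64(-0.172), np.float64(0.077))
tcp s 0.066 w -0.0 grasp z 0.235
0.06 11 [0.072 0.077]
0.08 614 [0.043 0.083]
0.1 488 [0.026 0.076]
0.12 468 [0.013 0.065]
0.14 471 [-0.002  0.053]
0.16 377 [-0.016  0.122]
0.18 357 [-0.03   0.113]
0.2 218 [-0.035  0.1  ]
0.22 176 [-0.037  0.085]
0.24 27 [0.06  0.077]
0.3 24 [0.081 0.102]
0.32 122 [0.084 0.091]
```

Call:
{"name": "arm_command", "arguments": {"steps": "-6 0 0 0; 0 0 12 0; 0 0 13 0; 8 0 0 0; 8 0 0 0; 8 0 0 0; 8 0 0 0; 8 0 0 0; 0 0 0 0"}}

```text
t: 18.77
tcp_pos: [0.5217, -0.198, 0.1908]
ee_rot: [[0.128, 0.992, 0.0], [0.992, -0.128, 0.0], [0.0, 0.0, -1.0]]
contact_force: [-0.8, -1.1, -2.2]
gripper_width: 0.112
finger_force: 9.0
```

```bash
python3 - <<'E'
from h import *
print(st()); shot('side','s5.png'); print(tilt()); prof()
E
```

```text
(18.775, array([ 0.5217, -0.198 ,  0.1908]), -7.4, array([-0.8, -1.1, -2.2]), 0.112, 8.982509225606918)
(1873, np.int64(1055), array([0.13, 0.93, 0.35]), 'tilt', 69.1, np.float64(-0.383), np.float64(-0.151), np.float64(0.065))
tcp s 0.1 w -0.0 grasp z 0.21
0.06 205 [0.04 0.06]
0.08 323 [0.034 0.074]
0.1 240 [0.025 0.069]
0.12 279 [0.019 0.136]
0.14 211 [0.012 0.132]
0.16 154 [0.004 0.124]
0.18 166 [-0.001  0.117]
0.2 68 [-0.002  0.11 ]
0.22 67 [-0.001  0.109]
0.26 6 [0.105 0.137]
0.28 52 [0.118 0.133]
0.3 97 [0.117 0.125]
```

View pics/s5.png

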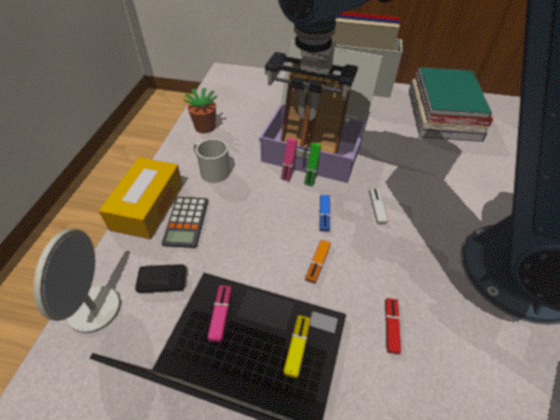

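Pink and green (px 289,160 and 313,162) have slid and now show in front of the box's front wall. I'll measure where they actually rest before moving.

```bash
cat >> h.py <<'E'
def pp():
    im,p=cloud('side'); hsv=cv2.cvtColor(im,cv2.COLOR_RGB2HSV); d=np.array([.128,.992]); c=np.array([.509,-.297])
    for l in('pink','green'):
        m=cv2.inRange(hsv,(HUE[l][0]-5,100,60),(HUE[l][1]+5,255,255)); m[:,380:]=0; m[200:]=0; m[:, :230]=0
        v,u=np.nonzero(m)
        for b in range(v.min(),v.max()+1,6):
            k=(v>=b)&(v<b+6)
            if k.sum()<4: continue
            q=np.nanmedian(p[v[k],u[k]],0); print(l,b,int(np.median(u[k])),'s',((q[:2]-c)@d).round(3),'w',((q[:2]-c)@np.array([.992,-.128])).round(3),'z',q[2].round(3))
E
python3 - <<'E'
from h import *
pp()
E
```

```text
pink 11 351 s -0.415 w 0.005 z 0.226
pink 17 372 s -0.423 w -0.06 z 0.226
pink 137 291 s 0.09 w 0.038 z 0.101
pink 143 290 s 0.097 w 0.037 z 0.089
pink 149 289 s 0.104 w 0.038 z 0.075
pink 155 289 s 0.111 w 0.036 z 0.061
pink 161 288 s 0.117 w 0.036 z 0.049
pink 167 287 s 0.126 w 0.036 z 0.032
pink 173 286 s 0.132 w 0.036 z 0.016
pink 179 286 s 0.138 w 0.033 z 0.01
green 142 314 s 0.092 w -0.023 z 0.102
green 148 315 s 0.098 w -0.027 z 0.092
green 154 313 s 0.104 w -0.026 z 0.077
green 160 312 s 0.111 w -0.027 z 0.062
green 166 312 s 0.116 w -0.028 z 0.05
green 172 311 s 0.123 w -0.029 z 0.031
green 178 310 s 0.131 w -0.029 z 0.017
green 184 310 s 0.133 w -0.032 z 0.008
```

Both tray pens slid over the rim. They now lean on the outside of the front wall (feet at s≈0.135, z≈0; tops at z≈0.10). I'll lock the grip, withdraw the tray inwards and up, put it back on the desk, then pick these pens up like the others.

Call:
{"name": "arm_command", "arguments": {"steps": "0 0 0 0; 0 0 0 0; -10 0 0 0; -15 0 0 0; -20 0 -5 0; 0 0 -30 0; 0 0 -40 0; 0 0 -40 0; 0 0 0 0", "grip_force": 50}}

```text
t: 19.95
tcp_pos: [0.5164, -0.2449, 0.3088]
ee_rot: [[0.13, 0.992, 0.005], [0.992, -0.13, -0.003], [-0.002, 0.005, -1.0]]
contact_force: [0.4, 0.3, -2.8]
gripper_width: 0.106
finger_force: 50.0
```

```bash
python3 - <<'E'
from h import *
print(st()); shot('side','s6.png'); print(tilt()); prof(); pp()
E
```

```text
(19.95, array([ 0.5164, -0.2449,  0.3088]), -7.4, array([ 0.4,  0.3, -2.8]), 0.106, 49.985037446022034)
(2825, np.int64(1263), array([0.12, 0.93, 0.35]), 'tilt', 69.3, np.float64(-0.358), np.float64(-0.197), np.float64(0.169))
tcp s 0.053 w -0.0 grasp z 0.325
0.16 243 [0.011 0.023]
0.18 618 [-0.006  0.03 ]
0.2 326 [-0.014  0.025]
0.22 218 [-0.022  0.018]
0.24 319 [-0.03   0.088]
0.26 188 [-0.035  0.084]
0.28 196 [-0.044  0.078]
0.3 265 [-0.051  0.068]
0.32 223 [-0.05   0.062]
pink 14 366 s -0.42 w -0.043 z 0.226
pink 134 290 s 0.086 w 0.044 z 0.102
pink 140 291 s 0.094 w 0.037 z 0.097
pink 146 290 s 0.101 w 0.037 z 0.082
pink 152 289 s 0.108 w 0.037 z 0.068
pink 158 288 s 0.114 w 0.037 z 0.053
pink 164 287 s 0.123 w 0.037 z 0.037
pink 170 287 s 0.129 w 0.035 z 0.024
pink 176 286 s 0.135 w 0.035 z 0.013
green 143 315 s 0.093 w -0.025 z 0.102
green 149 314 s 0.099 w -0.027 z 0.089
green 155 313 s 0.106 w -0.027 z 0.075
green 161 312 s 0.112 w -0.027 z 0.06
green 167 312 s 0.118 w -0.028 z 0.048
green 173 311 s 0.124 w -0.03 z 0.029
green 179 310 s 0.132 w -0.03 z 0.014
```

View pics/s6.png

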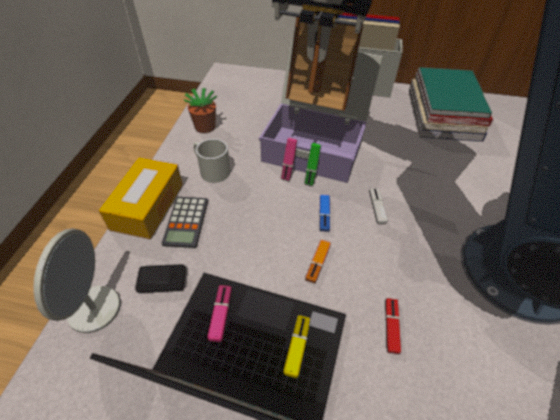

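The tray is empty and held tipped over the box. Pink (289,160) and green (313,162) lean stably against the front wall. Next I'll carry the tray back to its place.

Call:
{"name": "arm_command", "arguments": {"steps": "57 13 0 0; 57 13 0 0; 57 14 0 0; 57 14 0 0; 58 14 0 0; 0 0 40 -4.6; 0 0 50 -4.6; 0 0 50 0; 0 0 0 0; 0 0 0 0"}}

```text
t: 21.25
tcp_pos: [0.6207, 0.0313, 0.1669]
ee_rot: [[-0.031, 1.0, 0.001], [1.0, 0.031, -0.0], [-0.0, 0.001, -1.0]]
contact_force: [-0.0, 0.2, -2.1]
gripper_width: 0.103
finger_force: 50.0
```

Call:
{"name": "arm_command", "arguments": {"steps": "0 0 0 0; 0 0 0 0; 0 0 6 0; -8 0 5 0; -10 0 3 0; -10 0 3 0; -10 0 3 0; -10 0 3 0; -10 0 4 0; -10 0 4 0; -10 0 5 0; -10 0 6 0; -8 0 6 0; 0 0 0 0", "grip_force": 5}}

```text
t: 23.0
tcp_pos: [0.6228, -0.0649, 0.1171]
ee_rot: [[-0.031, 1.0, -0.001], [1.0, 0.031, 0.0], [0.0, -0.001, -1.0]]
contact_force: [0.5, -0.4, -2.8]
gripper_width: 0.109
finger_force: 5.0
```

```bash
python3 - <<'E'
from h import *
print(st()); shot('side','s7.png'); print(tilt())
E
```

```text
(23.0, array([ 0.6228, -0.0649,  0.1171]), 1.8, array([ 0.5, -0.4, -2.8]), 0.109, 4.999594464898109)
(5089, np.int64(1958), array([0.  , 0.23, 0.97]), 'tilt', 13.5, np.float64(-0.212), np.float64(0.072), np.float64(0.01))
```

View pics/s7.png

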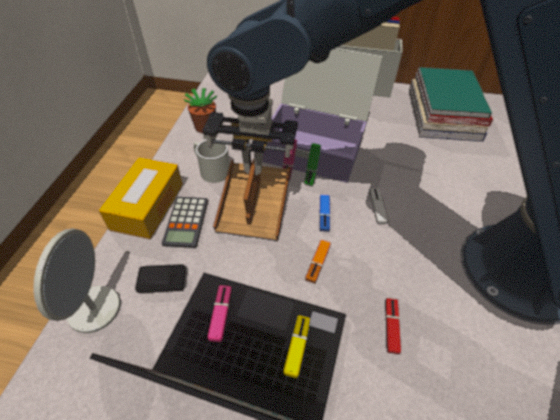

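The tray is nearly level over its spot (px 250,200), with about 13° of tilt left. I'll lower it, release and rise.

Call:
{"name": "arm_command", "arguments": {"steps": "0 0 8 0; 0 0 8 0; -2 0 8 0; -2 0 8 0; -1 0 7 0; 0 0 2 0; 0 0 0 0"}}

```text
t: 23.92
tcp_pos: [0.6232, -0.0695, 0.0765]
ee_rot: [[-0.031, 1.0, 0.0], [1.0, 0.031, -0.0], [-0.0, 0.0, -1.0]]
contact_force: [0.0, -1.2, 1.6]
gripper_width: 0.105
finger_force: 5.0
```

Call:
{"name": "arm_command", "arguments": {"steps": "0 0 0 0; 0 0 0 0; 0 0 0 0; 0 0 0 0; 0 0 0 0; 0 0 -40 0; 0 0 -50 0; 0 0 -50 0; 0 0 -50 0; 0 0 0 0", "claw": 0}}

```text
t: 25.18
tcp_pos: [0.6246, -0.0696, 0.2708]
ee_rot: [[-0.032, 0.999, 0.007], [1.0, 0.032, -0.001], [-0.002, 0.007, -1.0]]
contact_force: [0.7, 0.3, -0.4]
gripper_width: 0.999
finger_force: 0.0
```

```bash
python3 - <<'E'
from h import *
print(st()); shot('side','s8.png'); print(tilt()); pp(); [print(*x) for x in pens('side') if x[4]<.13 and x[4]>.09]
im,p=cloud('side'); q=p.reshape(-1,3)
m=(q[:,2]>.098)&(q[:,2]<.118)&(abs(q[:,0]-.62)<.05)&(abs(q[:,1]+.03)<.08); q=q[m];print('handle',len(q),q.mean(0),q[:,1].min(),q[:,1].max())
E
```

```text
(25.175, array([ 0.6246, -0.0696,  0.2708]), 1.8, array([ 0.7,  0.3, -0.4]), 0.999, 0.0)
(560, np.int64(184), array([-0.01,  0.98,  0.21]), 'tilt', 78.1, np.float64(-0.096), np.float64(0.021), np.float64(0.03))
pink 13 355 s -0.416 w -0.009 z 0.226
pink 133 290 s 0.082 w 0.049 z 0.1
pink 139 291 s 0.093 w 0.037 z 0.1
pink 145 290 s 0.1 w 0.037 z 0.085
pink 151 289 s 0.107 w 0.037 z 0.071
pink 157 288 s 0.114 w 0.038 z 0.056
pink 163 288 s 0.121 w 0.035 z 0.04
pink 169 288 s 0.127 w 0.033 z 0.026
pink 175 286 s 0.134 w 0.035 z 0.013
green 143 315 s 0.093 w -0.025 z 0.103
green 149 314 s 0.1 w -0.027 z 0.086
green 155 313 s 0.106 w -0.026 z 0.074
green 161 312 s 0.112 w -0.026 z 0.06
green 167 312 s 0.117 w -0.028 z 0.048
green 173 311 s 0.125 w -0.03 z 0.029
green 179 310 s 0.132 w -0.03 z 0.014
pink [219, 313] [0.615, 0.247] 97.4 0.117 0.032
yellow [296, 346] [0.457, 0.281] 86.6 0.116 0.032
orange [317, 260] [0.444, 0.078] 79.9 0.113 0.025
blue [324, 211] [0.448, -0.065] 96.4 0.111 0.02
green [196, 98] [0.912, -0.472] 108.1 0.095 0.083
green [311, 167] [0.501, -0.211] 91.0 0.127 0.028
handle 182 [ 0.62126116 -0.0285159   0.1061804 ] -0.08643238867301706 0.020346748079398513
```

Call:
{"name": "arm_command", "arguments": {"steps": "0 0 0 4.6; 0 0 0 4.6; -47 -16 0 0; -47 -16 20 0; -46 -16 40 0; 0 0 40 0; 0 0 0 0; 0 0 0 0", "claw": 0.5}}

```text
t: 26.22
tcp_pos: [0.5582, -0.2013, 0.1677]
ee_rot: [[0.128, 0.992, 0.0], [0.992, -0.128, -0.0], [-0.0, 0.001, -1.0]]
contact_force: [-0.1, -0.5, 0.3]
gripper_width: 0.496
finger_force: 0.0
```

```bash
python3 - <<'E'
from h import *
print(st()); shot('wrist','w2.png')
im,p=cloud('wrist'); hsv=cv2.cvtColor(im,cv2.COLOR_RGB2HSV); d=np.array([.128,.992]); c=np.array([.509,-.297])
for l in('pink','green'):
    m=cv2.inRange(hsv,(HUE[l][0]-5,100,60),(HUE[l][1]+5,255,255))>0
    q=p[m&(p[...,2]>.0)&(p[...,2]<.13)&(p[...,1]<-.1)]
    s=(q[:,:2]-c)@d; w=(q[:,:2]-c)@np.array([.992,-.128])
    for z in(.02,.04,.06,.08,.1):
        k=abs(q[:,2]-z)<.01
        if k.sum()>3: print(l,z,k.sum(),np.percentile(s[k],[5,95]).round(3),np.percentile(w[k],[3,97]).round(3))
E
```

```text
(26.225, array([ 0.5582, -0.2013,  0.1677]), -7.4, array([-0.1, -0.5,  0.3]), 0.496, 0.0)
pink 0.02 257 [0.127 0.135] [0.028 0.05 ]
pink 0.04 228 [0.117 0.126] [0.028 0.05 ]
pink 0.06 483 [0.107 0.116] [0.027 0.05 ]
pink 0.08 599 [0.098 0.107] [0.026 0.05 ]
pink 0.1 1008 [0.079 0.097] [0.026 0.049]
green 0.02 252 [0.124 0.133] [-0.036 -0.013]
green 0.04 215 [0.116 0.124] [-0.035 -0.013]
green 0.06 489 [0.105 0.115] [-0.035 -0.013]
green 0.08 607 [0.096 0.107] [-0.036 -0.013]
green 0.1 1065 [0.081 0.098] [-0.036 -0.013]
```

View pics/w2.png

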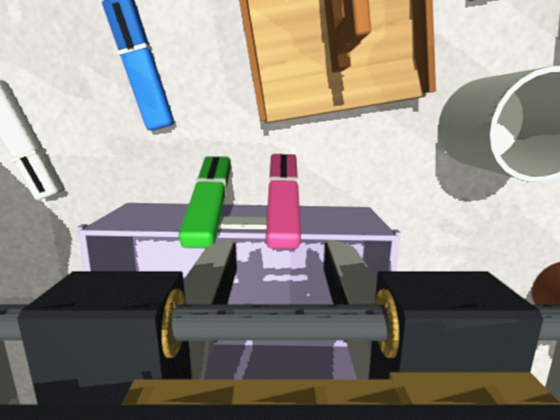

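The wrist view shows pink (285,215) centred between the fingers and green (205,205) beside it, both leaning on the front wall. Grasping pink.

Call:
{"name": "arm_command", "arguments": {"steps": "-3 1 40 0; 0 0 40 0; 0 0 25 0; 0 0 0 0"}}

```text
t: 26.78
tcp_pos: [0.5583, -0.2042, 0.0618]
ee_rot: [[0.128, 0.992, -0.001], [0.992, -0.128, 0.0], [0.0, -0.001, -1.0]]
contact_force: [-0.4, -0.7, 0.7]
gripper_width: 0.499
finger_force: 0.0
```

Call:
{"name": "arm_command", "arguments": {"steps": "0 0 0 0; 0 0 0 0; 0 0 0 0; 0 0 0 0; 0 0 0 0; 0 0 0 0; 0 0 -20 0; 0 0 -40 0; 0 0 -40 0; 0 0 0 0", "claw": 1, "grip_force": 15}}

```text
t: 28.02
tcp_pos: [0.5596, -0.2053, 0.165]
ee_rot: [[0.129, 0.992, 0.005], [0.992, -0.129, -0.002], [-0.002, 0.005, -1.0]]
contact_force: [0.9, 0.4, -0.6]
gripper_width: 0.28
finger_force: 15.0
```

Call:
{"name": "arm_command", "arguments": {"steps": "-36 14 0 0; -36 14 0 0; 0 0 45 0; 0 0 45 0; 0 0 0 0"}}

```text
t: 28.65
tcp_pos: [0.5749, -0.2788, 0.0686]
ee_rot: [[0.129, 0.992, -0.006], [0.992, -0.129, 0.003], [0.002, -0.006, -1.0]]
contact_force: [0.4, 0.3, 0.4]
gripper_width: 0.279
finger_force: 15.0
```

Call:
{"name": "arm_command", "arguments": {"steps": "0 0 0 0; 0 0 0 0; 0 0 0 0; 0 0 0 0; 0 0 -45 0; 0 0 -45 0; 40 -45 0 0; 32 -45 0 0; 0 0 0 0", "claw": 0.5}}

```text
t: 29.78
tcp_pos: [0.4944, -0.1946, 0.1621]
ee_rot: [[0.127, 0.992, -0.002], [0.992, -0.127, 0.001], [0.001, -0.002, -1.0]]
contact_force: [1.0, -0.0, 0.3]
gripper_width: 0.5
finger_force: 0.0
```

```bash
python3 - <<'E'
from h import *
print(st()); shot('wrist')
im,p=cloud('wrist'); hsv=cv2.cvtColor(im,cv2.COLOR_RGB2HSV); d=np.array([.128,.992]); c=np.array([.509,-.297])
for l in('pink','green'):
    m=cv2.inRange(hsv,(HUE[l][0]-5,100,60),(HUE[l][1]+5,255,255))>0
    q=p[m&(p[...,2]>.0)&(p[...,2]<.13)&(p[...,1]<-.1)]
    s=(q[:,:2]-c)@d; w=(q[:,:2]-c)@np.array([.992,-.128])
    for z in(.02,.04,.06,.08,.1):
        k=abs(q[:,2]-z)<.01
        if k.sum()>3: print(l,z,k.sum(),np.percentile(s[k],[5,95]).round(3),np.percentile(w[k],[3,97]).round(3))
o=r.get_obs()['tcp_pos'][:2]-c; print('tcp s,w',o@d,o@np.array([.992,-.128]))
E
```

```text
(29.775, array([ 0.4944, -0.1946,  0.1621]), -7.3, array([ 1. , -0. ,  0.3]), 0.5, 0.0)
pink 0.02 536 [0.022 0.048] [0.051 0.074]
green 0.02 241 [0.125 0.133] [-0.036 -0.014]
green 0.04 217 [0.116 0.125] [-0.036 -0.013]
green 0.06 453 [0.107 0.116] [-0.036 -0.013]
green 0.08 572 [0.099 0.107] [-0.036 -0.014]
green 0.1 1085 [0.08  0.098] [-0.037 -0.014]
tcp s,w 0.0984757233055123 -0.025395175341923336
```

Pink is in the box and the gripper is over green. Same again, placing it at w≈-0.02.

Call:
{"name": "arm_command", "arguments": {"steps": "0 1 40 0; 0 0 40 0; 0 0 20 0; 0 0 0 0"}}

```text
t: 30.32
tcp_pos: [0.498, -0.1973, 0.0609]
ee_rot: [[0.129, 0.992, -0.002], [0.992, -0.129, 0.001], [0.001, -0.002, -1.0]]
contact_force: [-0.5, -0.8, -0.5]
gripper_width: 0.5
finger_force: 0.0
```

Call:
{"name": "arm_command", "arguments": {"steps": "0 0 0 0; 0 0 0 0; 0 0 0 0; 0 0 0 0; 0 0 0 0; 0 0 0 0; 0 0 -20 0; 0 0 -40 0; 0 0 -40 0; 0 0 0 0", "claw": 1, "grip_force": 15}}

```text
t: 31.58
tcp_pos: [0.4989, -0.1973, 0.1644]
ee_rot: [[0.129, 0.992, 0.004], [0.992, -0.129, -0.002], [-0.001, 0.004, -1.0]]
contact_force: [-0.1, 0.5, -1.5]
gripper_width: 0.28
finger_force: 15.0
```

Call:
{"name": "arm_command", "arguments": {"steps": "-36 20 0 0; -36 20 0 0; 0 0 45 0; 0 0 45 0; 0 0 0 0"}}

```text
t: 32.2
tcp_pos: [0.5262, -0.2723, 0.0686]
ee_rot: [[0.129, 0.992, -0.006], [0.992, -0.129, 0.004], [0.003, -0.006, -1.0]]
contact_force: [-0.7, 0.0, 0.3]
gripper_width: 0.275
finger_force: 15.0
```

Call:
{"name": "arm_command", "arguments": {"steps": "0 0 0 0; 0 0 0 0; 0 0 0 0; 0 0 0 0; 0 0 -45 0; 0 0 -45 0; 0 0 -30 0; 60 -20 0 0; 60 -20 0 0; 60 -20 0 0; 0 0 0 0", "claw": 0.5}}

```text
t: 33.58
tcp_pos: [0.4915, -0.0863, 0.1924]
ee_rot: [[0.125, 0.992, 0.0], [0.992, -0.125, 0.0], [0.0, -0.0, -1.0]]
contact_force: [0.4, 0.1, 0.5]
gripper_width: 0.497
finger_force: 0.0
```

```bash
python3 - <<'E'
from h import *
print(st()); shot('side','s9.png'); shot('top'); 
for n in('side','top'):[print(n,*x) for x in pens(n) if x[4]<.13 and x[4]>.05]
E
```

```text
(33.575, array([ 0.4915, -0.0863,  0.1924]), -7.2, array([0.4, 0.1, 0.5]), 0.497, 0.0)
side pink [292, 138] [0.57, -0.312] 97.0 0.06 0.018
side pink [219, 313] [0.614, 0.247] 97.4 0.117 0.032
side yellow [296, 346] [0.458, 0.28] 88.1 0.117 0.032
side orange [182, 225] [0.767, 0.047] 11.8 0.066 0.015
side orange [317, 260] [0.444, 0.078] 79.9 0.113 0.025
side blue [324, 212] [0.447, -0.066] 96.3 0.111 0.023
side green [196, 98] [0.91, -0.472] 108.0 0.095 0.086
side green [310, 140] [0.518, -0.323] 81.4 0.063 0.025
top pink [397, 193] [0.565, -0.331] 82.3 0.058 0.021
top yellow [174, 233] [0.457, 0.277] 86.0 0.112 0.029
top orange [260, 124] [0.769, 0.046] 7.5 0.064 0.012
top orange [252, 238] [0.444, 0.072] 80.1 0.107 0.021
top orange [557, 324] [0.196, -0.749] 174.7 0.09 0.011
top green [396, 209] [0.519, -0.329] 83.2 0.059 0.018
```

View pics/s9.png

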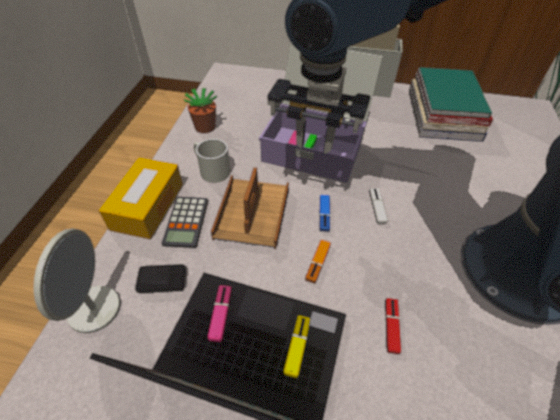

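Both tray pens are in the box (px 292,138 and 310,140) and the tray stands empty. Next is blue.

Call:
{"name": "arm_command", "arguments": {"steps": "0 0 0 -7; 0 0 0 -6.7; -18 -42 0 0; 0 0 0 0; 0 0 0 0"}}

```text
t: 34.3
tcp_pos: [0.4532, -0.1129, 0.1922]
ee_rot: [[-0.108, 0.994, 0.001], [0.994, 0.108, -0.0], [-0.0, 0.001, -1.0]]
contact_force: [-0.1, -0.1, 1.1]
gripper_width: 0.5
finger_force: 0.0
```

```bash
cat >> h.py <<'E'
def pen(name,col,top):
    "refined pen pose in wrist view and tool shift to put TCP over it"
    shot(name); c=[x for x in pens(name,{k:top for k in HUE}) if x[0]==col and .07<x[4]<.14]
    o=r.get_obs(); R=o['ee_rot']
    for x in c:
        phi=np.degrees(np.arctan2(R[1,1],R[0,1])); dv=np.array(x[2])-o['tcp_pos'][:2]
        turn=((phi-(x[3]-90)+90)%180)-90
        a=np.radians(phi-turn); tx=np.array([-np.sin(a),np.cos(a)]); ty=np.array([np.cos(a),np.sin(a)])
        print(*x,'| turn',turn.round(1),'then dx',(1e3*dv@tx).round(),'dy',(1e3*dv@ty).round(),'tcp',o['tcp_pos'].round(4),'phi',phi.round(1))
E
python3 - <<'E'
from h import *
print(st()); pen('wrist','blue',.016)
E
```

```text
(34.3, array([ 0.4532, -0.1129,  0.1922]), 6.2, array([-0.1, -0.1,  1.1]), 0.5, 0.0)
blue [278, 144] [0.446, -0.072] 95.6 0.109 0.023 | turn 0.6 then dx 41.0 dy -3.0 tcp [ 0.4533 -0.1125  0.1921] phi 6.2
```

Call:
{"name": "arm_command", "arguments": {"steps": "41 -3 30 0; 0 0 50 0; 0 0 50 0; 0 0 40 0; 0 0 17 0; 0 0 0 0; 0 0 0 0"}}

```text
t: 35.22
tcp_pos: [0.4458, -0.0715, 0.0056]
ee_rot: [[-0.11, 0.994, 0.001], [0.994, 0.11, -0.0], [-0.0, 0.001, -1.0]]
contact_force: [0.5, 0.5, 1.0]
gripper_width: 0.499
finger_force: 0.0
```

Call:
{"name": "arm_command", "arguments": {"steps": "0 0 0 0; 0 0 0 0; 0 0 0 0; 0 0 0 0; 0 0 0 0; 0 0 -50 0; 0 0 -50 6.7; 0 0 -50 6.7; 0 0 0 0; 0 0 0 0", "claw": 1}}

```text
t: 36.48
tcp_pos: [0.4446, -0.0713, 0.1542]
ee_rot: [[0.122, 0.992, -0.001], [0.992, -0.122, 0.0], [0.0, -0.001, -1.0]]
contact_force: [0.0, -0.1, -0.2]
gripper_width: 0.277
finger_force: 15.0
```

Call:
{"name": "arm_command", "arguments": {"steps": "-54 5 0 0; -54 5 0 0; -54 6 0 0; -54 6 0 0; 0 0 50 0; 0 0 50 0; 0 0 22 0; 0 0 0 0"}}

```text
t: 37.48
tcp_pos: [0.4385, -0.2873, 0.0301]
ee_rot: [[0.123, 0.992, -0.005], [0.992, -0.123, 0.004], [0.003, -0.005, -1.0]]
contact_force: [1.4, 0.5, -0.3]
gripper_width: 0.276
finger_force: 15.0
```

Call:
{"name": "arm_command", "arguments": {"steps": "0 0 0 0; 0 0 0 0; 0 0 0 0; 0 0 -45 0; 0 0 -45 0; 0 0 -50 -5; 55 -5 -20 -10; 55 0 0 -10; 55 0 0 0; 55 0 0 0; 55 0 0 0; 30 0 0 0; 0 0 0 0; 0 0 0 0", "claw": 0.5}}

```text
t: 39.22
tcp_pos: [0.3701, 0.0062, 0.1933]
ee_rot: [[-0.308, 0.951, 0.001], [0.951, 0.308, -0.0], [-0.001, 0.001, -1.0]]
contact_force: [-0.3, 0.4, -0.2]
gripper_width: 0.5
finger_force: 0.0
```

```bash
python3 - <<'E'
from h import *
print(st()); pen('wrist','orange',.016); shot('top')
[print(*x) for x in pens('top') if x[4]<.13 and x[4]>.02]
E
```

```text
(39.225, array([0.3701, 0.0062, 0.1933]), 17.9, array([-0.3,  0.4, -0.2]), 0.5, 0.0)
orange [376, 130] [0.442, 0.072] 78.8 0.11 0.025 | turn 29.1 then dx 79.0 dy 58.0 tcp [0.3701 0.006  0.1932] phi 17.9
orange [447, 230] [0.554, 0.012] 90.1 0.095 0.015 | turn 17.8 then dx 6.0 dy 184.0 tcp [0.3701 0.006  0.1932] phi 17.9
orange [527, 255] [0.654, 0.021] 169.1 0.099 0.026 | turn -61.2 then dx -276.0 dy 68.0 tcp [0.3701 0.006  0.1932] phi 17.9
pink [398, 193] [0.565, -0.332] 82.3 0.057 0.021
yellow [174, 233] [0.457, 0.277] 86.4 0.112 0.028
orange [260, 124] [0.769, 0.046] 8.8 0.063 0.012
orange [291, 167] [0.644, -0.04] 93.0 0.104 0.005
orange [238, 236] [0.451, 0.109] 80.1 0.031 0.02
blue [383, 238] [0.44, -0.289] 84.3 0.106 0.021
green [396, 210] [0.519, -0.329] 83.2 0.058 0.018
```

Call:
{"name": "arm_command", "arguments": {"steps": "0 0 0 9.7; 0 0 0 9.7; 0 0 0 9.7; 40 29 0 0; 39 29 30 0; 0 0 50 0; 0 0 50 0; 0 0 40 0; 0 0 19 0; 0 0 0 0; 0 0 0 0"}}

```text
t: 40.7
tcp_pos: [0.4425, 0.0725, 0.0046]
ee_rot: [[0.195, 0.981, 0.001], [0.981, -0.195, 0.0], [0.0, 0.001, -1.0]]
contact_force: [-0.4, 0.4, -0.1]
gripper_width: 0.5
finger_force: 0.0
```

Call:
{"name": "arm_command", "arguments": {"steps": "0 0 0 0; 0 0 0 0; 0 0 0 0; 0 0 0 0; 0 0 0 0; 0 0 -50 0; 0 0 -50 -4; 0 0 -50 0; 0 0 0 0; 0 0 0 0", "claw": 1}}

```text
t: 41.95
tcp_pos: [0.4414, 0.0729, 0.1532]
ee_rot: [[0.125, 0.992, -0.001], [0.992, -0.125, -0.0], [-0.0, -0.001, -1.0]]
contact_force: [1.2, -0.1, 0.2]
gripper_width: 0.278
finger_force: 15.0
```

Call:
{"name": "arm_command", "arguments": {"steps": "-60 14 0 0; -60 14 0 0; -60 14 0 0; -60 14 0 0; -60 15 0 0; -58 15 0 0; 0 0 50 0; 0 0 50 0; 0 0 10 0; 0 0 0 0"}}

```text
t: 43.2
tcp_pos: [0.4823, -0.2928, 0.0437]
ee_rot: [[0.125, 0.992, -0.001], [0.992, -0.125, 0.001], [0.001, -0.001, -1.0]]
contact_force: [0.0, -0.7, -0.1]
gripper_width: 0.278
finger_force: 15.0
```

Call:
{"name": "arm_command", "arguments": {"steps": "0 0 0 0; 0 0 0 0; 0 0 0 0; 0 0 -45 0; 0 0 -45 0; 0 0 -60 0; 60 0 0 0; 60 0 0 0; 60 0 0 0; 60 0 0 0; 60 0 0 0; 60 0 0 0; 60 0 0 0; 60 -15 0 0; 0 -15 0 0; 0 0 0 0; 0 0 0 0", "claw": 0.5}}

```text
t: 45.32
tcp_pos: [0.5133, 0.1858, 0.1943]
ee_rot: [[0.127, 0.992, 0.001], [0.992, -0.127, 0.0], [0.0, 0.001, -1.0]]
contact_force: [0.3, 0.0, -0.2]
gripper_width: 0.501
finger_force: 0.0
```

```bash
python3 - <<'E'
from h import *
print(st()); pen('wrist','yellow',.034);pen('wrist','pink',.034); shot('top')
[print(*x) for x in pens('top') if x[4]<.13 and x[4]>.02]
E
```

```text
(45.325, array([0.5133, 0.1858, 0.1943]), -7.3, array([ 0.3,  0. , -0.2]), 0.501, 0.0)
yellow [208, 94] [0.457, 0.277] 86.5 0.112 0.028 | turn -3.8 then dx 88.0 dy -62.0 tcp [0.5134 0.1858 0.1942] phi -7.3
yellow [169, 321] [0.373, 0.048] 72.1 0.088 0.019 | turn 10.6 then dx -174.0 dy -91.0 tcp [0.5134 0.1858 0.1942] phi -7.3
yellow [389, 324] [0.613, 0.017] 92.9 0.088 0.022 | turn -10.2 then dx -174.0 dy 91.0 tcp [0.5134 0.1858 0.1942] phi -7.3
pink [397, 193] [0.565, -0.331] 82.3 0.058 0.02
orange [260, 124] [0.769, 0.046] 8.8 0.064 0.012
orange [291, 167] [0.64, -0.04] 89.6 0.104 0.014
orange [384, 222] [0.484, -0.294] 82.9 0.107 0.022
blue [383, 238] [0.44, -0.289] 83.8 0.107 0.021
green [395, 210] [0.521, -0.313] 82.4 0.092 0.019
```

Call:
{"name": "arm_command", "arguments": {"steps": "44 -31 0 -3.8; 44 -31 30 0; 0 0 50 0; 0 0 50 0; 0 0 30 0; 0 0 10 0; 0 0 0 0; 0 0 0 0"}}

```text
t: 46.48
tcp_pos: [0.4601, 0.2805, 0.0253]
ee_rot: [[0.059, 0.998, 0.002], [0.998, -0.059, 0.001], [0.001, 0.002, -1.0]]
contact_force: [-0.1, 0.2, 0.6]
gripper_width: 0.498
finger_force: 0.0
```

Call:
{"name": "arm_command", "arguments": {"steps": "0 0 0 0; 0 0 0 0; 0 0 0 0; 0 0 0 0; 0 0 0 0; 0 0 -50 0; 0 0 -50 3.8; 0 0 -50 0; 0 0 0 0; 0 0 0 0", "claw": 1}}

```text
t: 47.72
tcp_pos: [0.4588, 0.28, 0.1732]
ee_rot: [[0.125, 0.992, -0.001], [0.992, -0.125, -0.0], [-0.001, -0.001, -1.0]]
contact_force: [-0.1, -0.3, -0.6]
gripper_width: 0.279
finger_force: 15.0
```

Call:
{"name": "arm_command", "arguments": {"steps": "-57 16 0 0; -57 16 0 0; -57 16 0 0; -57 16 0 0; -57 16 0 0; -57 16 0 0; -56 16 0 0; -56 16 0 0; -56 16 0 0; -56 17 0 0; 0 0 50 0; 0 0 50 0; 0 0 23 0; 0 0 0 0"}}

```text
t: 49.48
tcp_pos: [0.5463, -0.3004, 0.0477]
ee_rot: [[0.125, 0.992, -0.005], [0.992, -0.125, 0.003], [0.003, -0.005, -1.0]]
contact_force: [0.1, -0.1, 0.2]
gripper_width: 0.276
finger_force: 15.0
```

Call:
{"name": "arm_command", "arguments": {"steps": "0 0 0 0; 0 0 0 0; 0 0 0 0; 0 0 -45 0; 0 0 -45 0; 0 0 -60 0; 58 0 0 0; 58 0 0 0; 58 0 0 0; 58 0 0 0; 58 0 0 0; 58 0 0 0; 58 0 0 0; 58 0 0 0; 0 0 0 0; 0 0 0 0", "claw": 0.5}}

```text
t: 51.48
tcp_pos: [0.606, 0.1585, 0.2012]
ee_rot: [[0.125, 0.992, 0.0], [0.992, -0.125, -0.0], [-0.0, 0.0, -1.0]]
contact_force: [0.8, -0.5, -0.1]
gripper_width: 0.502
finger_force: 0.0
```

```bash
python3 - <<'E'
from h import *
print(st()); pen('wrist','pink',.034); shot('top')
[print(*x) for x in pens('top') if x[4]<.13 and x[4]>.02]
im,p=cloud('top');print(p[233,174])
E
```

```text
(51.475, array([0.606 , 0.1585, 0.2012]), -7.2, array([ 0.8, -0.5, -0.1]), 0.502, 0.0)
pink [398, 191] [0.568, -0.332] 81.3 0.057 0.013
yellow [387, 199] [0.547, -0.303] 83.1 0.11 0.027
orange [260, 124] [0.769, 0.046] 8.8 0.064 0.012
orange [384, 222] [0.484, -0.294] 82.8 0.108 0.022
blue [391, 249] [0.41, -0.309] 86.0 0.108 0.021
green [397, 209] [0.52, -0.33] 84.8 0.057 0.023
[0.39800987 0.16580867 0.62566692]
```

```bash
python3 - <<'E'
from h import *
HUE['pink']=(145,178)
print([x for x in pens('wrist',{k:.034 for k in HUE}) if x[0]=='pink'])
print(r.recognise('pen_pink','wrist'))
im=np.load('last_wrist.npz')['im'];hsv=cv2.cvtColor(im,cv2.COLOR_RGB2HSV); x=r.recognise('pen_pink','wrist')
if x: u,v=map(int,x[0]['at']); print(hsv[v,u], ray('wrist',(u,v),.034))
shot('side');[print(*x) for x in pens('side') if x[0]=='pink']
E
```

```text
[('pink', [273, 78], [0.612, 0.265], 96.7, 0.067, 0.026), ('pink', [287, 137], [0.619, 0.207], 98.1, 0.04, 0.026)]
[{'at': [279.0, 93.2], 'conf': 0.85}]
[161 127 245] [0.6157374  0.24891721 0.034     ]
pink [293, 136] [0.567, -0.315] 83.0 0.059 0.015
pink [219, 314] [0.614, 0.248] 97.4 0.118 0.033
```

Call:
{"name": "arm_command", "arguments": {"steps": "0 0 0 -7.1; 0 0 0 -7.1; 42 9 0 0; 41 10 30 0; 0 0 50 0; 0 0 50 0; 0 0 35 0; 0 0 11 0; 0 0 0 0; 0 0 0 0"}}

```text
t: 52.98
tcp_pos: [0.6159, 0.2437, 0.0268]
ee_rot: [[-0.122, 0.993, 0.002], [0.993, 0.122, 0.001], [0.0, 0.003, -1.0]]
contact_force: [-0.1, 0.3, 0.2]
gripper_width: 0.502
finger_force: 0.0
```

Call:
{"name": "arm_command", "arguments": {"steps": "0 0 0 0; 0 0 0 0; 0 0 0 0; 0 0 0 0; 0 0 0 0; 0 0 -50 0; 0 0 -50 7.1; 0 0 -50 7.1; 0 0 0 0; 0 0 0 0", "claw": 1}}

```text
t: 54.22
tcp_pos: [0.6144, 0.2434, 0.1738]
ee_rot: [[0.124, 0.992, -0.001], [0.992, -0.124, -0.0], [-0.001, -0.001, -1.0]]
contact_force: [-0.8, 0.9, -0.9]
gripper_width: 0.28
finger_force: 15.0
```

Call:
{"name": "arm_command", "arguments": {"steps": "-55 -10 0 0; -55 -10 0 0; -55 -10 0 0; -55 -10 0 0; -55 -10 0 0; -55 -10 0 0; -55 -10 0 0; -55 -10 0 0; -55 -9 0 0; -54 -9 0 0; 0 0 50 0; 0 0 50 0; 0 0 23 0; 0 0 0 0"}}

```text
t: 55.98
tcp_pos: [0.4473, -0.2877, 0.0493]
ee_rot: [[0.125, 0.992, -0.005], [0.992, -0.125, 0.004], [0.003, -0.005, -1.0]]
contact_force: [0.7, 0.3, 0.3]
gripper_width: 0.277
finger_force: 15.0
```

Call:
{"name": "arm_command", "arguments": {"steps": "0 0 0 0; 0 0 0 0; 0 0 0 0; 0 0 -45 0; 0 0 -45 0; 0 0 -60 0; 0 0 -50 0; 0 0 0 0; 0 0 0 0", "claw": 0.5}}

```text
t: 57.1
tcp_pos: [0.4486, -0.2886, 0.2514]
ee_rot: [[0.125, 0.992, -0.0], [0.992, -0.125, 0.0], [0.0, -0.001, -1.0]]
contact_force: [0.1, 0.6, -0.2]
gripper_width: 0.5
finger_force: 0.0
```

```bash
python3 - <<'E'
from h import *
print(st()); shot('wrist'); im,_=shot('top','t2.png'); shot('side')
im,p=cloud('wrist'); d=np.array([.128,.992]); wv=np.array([.992,-.128]); c=np.array([.509,-.297])
s=(p[...,:2]-c)@d; w=(p[...,:2]-c)@wv
k=(abs(s)<.078)&(abs(w)<.118)&(p[...,2]<.2); print('max z in box',np.nanpercentile(p[...,2][k],[50,95,99.5,100]))
# lid plane from side camera
for n in('side','top'):
    im,p=cloud(n); s=(p[...,:2]-c)@d; w=(p[...,:2]-c)@wv; z=p[...,2]
    k=(s<-.085)&(s>-.2)&(abs(w)<.12)&(z>.1)&(z<.27)
    if k.sum()>50:
        A=np.polyfit(z[k],s[k],1); print(n,k.sum(),'lid s at z .0855',np.polyval(A,.0855),'slope',A[0],'angle',np.degrees(np.arctan2(1,A[0])),'zmax',np.percentile(z[k],99), 'std',np.std(s[k]-np.polyval(A,z[k])))
a=cv2.imread('pics/t2.png');cv2.imwrite('pics/t2b.png',cv2.resize(a[90:330,40:500],(800,417),interpolation=cv2.INTER_CUBIC))
E
```

```text
(57.1, array([ 0.4486, -0.2886,  0.2514]), -7.2, array([ 0.1,  0.6, -0.2]), 0.5, 0.0)
max z in box [0.0054877  0.03558495 0.08341739 0.08662766]
side 4575 lid s at z .0855 -0.08645197636157484 slope -0.48338910023195747 angle 115.79861656367494 zmax 0.23601961585390172 std 0.0026636147774017492
top 685 lid s at z .0855 -0.08658801116171666 slope -0.4864757473915883 angle 115.94179793768726 zmax 0.24395733901602984 std 0.002053597670182433
```

View pics/t2b.png

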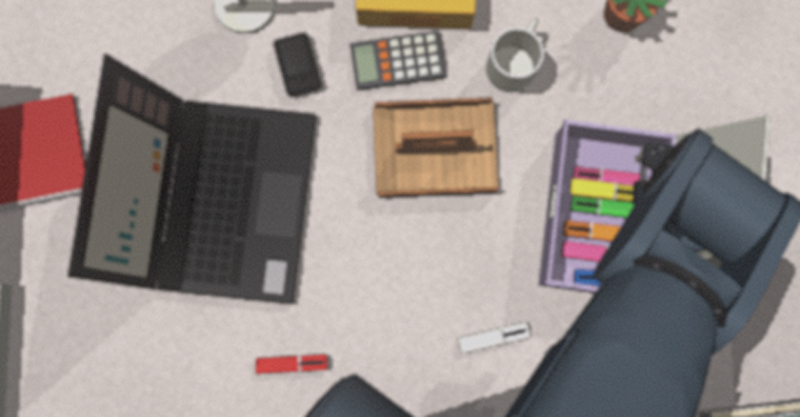

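The top view shows all six pens in the box: pink, yellow, green, orange, pink and blue at crop x≈600, y 172 to 278. The laptop is clear, the tray is upright, and the bystanders and look-alikes haven't moved. The box lid stands at about 116°, so I'll go behind it and close it.

Call:
{"name": "arm_command", "arguments": {"steps": "0 0 -40 0; -50 15 -5 0; -50 15 0 0; -50 15 0 0; -52 16 0 0; 0 0 40 0; 0 0 40 0; 0 0 15 0; 0 0 0 0; 0 0 0 0", "claw": 1}}

```text
t: 58.5
tcp_pos: [0.4846, -0.4974, 0.2037]
ee_rot: [[0.125, 0.992, 0.002], [0.992, -0.125, -0.002], [-0.002, 0.002, -1.0]]
contact_force: [0.5, 0.2, 0.7]
gripper_width: 0.005
finger_force: 0.0
```

```bash
cat >> h.py <<'E'
def sw():
    o=r.get_obs(); c=np.array([.509,-.297]); v=o['tcp_pos'][:2]-c
    print('s',(v@np.array([.128,.992])).round(4),'w',(v@np.array([.992,-.128])).round(4),'z',o['tcp_pos'][2].round(4),'F',o['contact_force'].round(1),'t',o['t'])
E
python3 -c "
from h import *
sw()"
```

```text
s -0.2019 w 0.0015 z 0.2037 F [0.5 0.2 0.7] t 58.5
```

Call:
{"name": "arm_command", "arguments": {"steps": "12 0 0 0; 10 0 0 0; 8 0 0 0; 8 0 0 0; 8 0 0 0; 8 0 0 0; 8 0 0 0; 8 0 0 0; 8 0 -4 0; 8 0 -10 0; 6 0 -10 0; 6 0 -7 0; 0 0 0 0"}}

```text
t: 60.12
tcp_pos: [0.4967, -0.3993, 0.2338]
ee_rot: [[0.125, 0.992, 0.001], [0.992, -0.125, -0.0], [-0.0, 0.001, -1.0]]
contact_force: [-0.7, 0.5, -0.8]
gripper_width: 0.007
finger_force: 0.0
```

```bash
python3 - <<'E'
from h import *
sw(); shot('side')
d=np.array([.128,.992]); wv=np.array([.992,-.128]); c=np.array([.509,-.297])
im,p=cloud('side'); s=(p[...,:2]-c)@d; w=(p[...,:2]-c)@wv; z=p[...,2]
k=(s<-.03)&(s>-.2)&(abs(abs(w)-.08)<.04)&(z>.1)&(z<.25)
A=np.polyfit(z[k],s[k],1); print(k.sum(),'angle',np.degrees(np.arctan2(1,A[0])),'std',np.std(s[k]-np.polyval(A,z[k])))
E
```

```text
s -0.1031 w 0.0009 z 0.2338 F [-0.7  0.5 -0.8] t 60.125
3032 angle 90.41133539826298 std 0.0023313403044053116
```

Call:
{"name": "arm_command", "arguments": {"steps": "8 0 0 0; 9 0 0 0; 8 0 0 0; 8 0 1 0; 8 0 1 0; 8 0 2 0; 8 0 2 0; 7 0 3 0; 7 0 3 0; 7 0 4 0; 7 0 4 0; 7 0 4 0; 6 0 5 0; 6 0 5 0; 6 0 5 0; 0 0 0 0"}}

```text
t: 62.18
tcp_pos: [0.5099, -0.2899, 0.1934]
ee_rot: [[0.125, 0.992, -0.001], [0.992, -0.125, 0.001], [0.001, -0.001, -1.0]]
contact_force: [-0.7, 0.7, -0.2]
gripper_width: 0.006
finger_force: 0.0
```

```bash
cat >> h.py <<'E'
def lid():
    sw(); shot('side')
    d=np.array([.128,.992]); wv=np.array([.992,-.128]); c=np.array([.509,-.297])
    im,p=cloud('side'); s=(p[...,:2]-c)@d; w=(p[...,:2]-c)@wv; z=p[...,2]
    k=(s<.12)&(s>-.1)&(abs(abs(w)-.09)<.03)&(z>.092)&(z<.25); A=np.polyfit(s[k],z[k],1); print(k.sum(),'lid angle',np.degrees(np.arctan(A[0])),'std',np.std(z[k]-np.polyval(A,s[k])))
    k=(abs(s)<.08)&(abs(abs(w)-.09)<.03)&(z>.02)&(z<.25); print('z pct',np.percentile(z[k],[5,50,95]))
E
python3 -c "
from h import *
lid()"
```

```text
s 0.0071 w 0.0 z 0.1934 F [-0.7  0.7 -0.2] t 62.175
642 lid angle 44.675354538433254 std 0.0023819902689200924
z pct [0.03132294 0.12825383 0.20437804]
```

Call:
{"name": "arm_command", "arguments": {"steps": "6 0 5 0; 5 0 5 0; 5 0 6 0; 5 0 6 0; 5 0 6 0; 4 0 6 0; 3 0 6 0; 3 0 6 0; 3 0 6 0; 3 0 6 0; 2 0 5 0; 2 0 5 0; 1 0 5 0; 1 0 5 0; 1 0 4 0; 1 0 4 0; 0 0 4 0; 0 0 3 0; 0 0 0 0"}}

```text
t: 64.6
tcp_pos: [0.5163, -0.2409, 0.1007]
ee_rot: [[0.125, 0.992, -0.0], [0.992, -0.125, 0.0], [0.0, -0.0, -1.0]]
contact_force: [0.6, -0.3, -0.3]
gripper_width: 0.001
finger_force: 0.0
```

```bash
python3 -c "
from h import *
lid()"
```

```text
s 0.0566 w 0.0 z 0.1007 F [ 0.6 -0.3 -0.3] t 64.6
2047 lid angle 35.76655109962384 std 0.050970666398115906
z pct [0.09067387 0.09663311 0.22546964]
```

Call:
{"name": "arm_command", "arguments": {"steps": "0 0 2 0; 0 0 2 0; 0 0 2 0; 0 0 2 0; 0 0 2 0; 0 0 0 0; 0 0 0 0"}}

```text
t: 65.53
tcp_pos: [0.5165, -0.241, 0.0917]
ee_rot: [[0.125, 0.992, 0.0], [0.992, -0.125, -0.0], [-0.0, 0.0, -1.0]]
contact_force: [-2.7, 2.8, 10.3]
gripper_width: 0.011
finger_force: 5.0
```

Call:
{"name": "arm_command", "arguments": {"steps": "0 0 1 0; 0 0 0 0"}}

```text
t: 65.78
tcp_pos: [0.5165, -0.241, 0.0915]
ee_rot: [[0.125, 0.992, 0.0], [0.992, -0.125, -0.0], [-0.0, 0.0, -1.0]]
contact_force: [-6.3, 3.9, 20.4]
gripper_width: 0.007
finger_force: 9.9
```

Call:
{"name": "arm_command", "arguments": {"steps": "0 0 -20 0; 0 0 -50 0; 0 0 -50 0; 0 0 -50 0; 0 0 -30 0; 56 -3 0 0; 56 -3 0 0; 56 -4 0 0; 56 -4 0 0; 56 -3 0 0; 56 -4 0 0; 56 -4 0 0; 56 -3 0 0; 56 -4 0 0; 56 -4 0 0; 56 -3 0 0; 56 -4 0 0; 58 -4 0 0; 0 0 0 0; 0 0 0 0"}}

```text
t: 68.28
tcp_pos: [0.5613, 0.4887, 0.2894]
ee_rot: [[0.125, 0.992, -0.0], [0.992, -0.125, -0.001], [-0.001, -0.0, -1.0]]
contact_force: [-0.5, -0.6, 0.6]
gripper_width: 0.006
finger_force: 0.0
```

```bash
cat >> h.py <<'E'
HM=np.array([.55,.3845]); BK=np.array([.117,.993]); LW=np.array([.993,-.117])
def lap():
    o=r.get_obs(); v=o['tcp_pos'][:2]-HM
    print('f',(-v@BK).round(4),'w',(v@LW).round(4),'z',o['tcp_pos'][2].round(4),'F',o['contact_force'].round(1),'t',o['t'])
    shot('top'); im,p=cloud('top'); f=-(p[...,:2]-HM)@BK; w=(p[...,:2]-HM)@LW; z=p[...,2]
    k=(abs(abs(w)-.105)<.035)&(f>-.09)&(f<.23)&(z>.03)&(z<.25); 
    if k.sum()>30:
        a=np.degrees(np.arctan2(z[k]-.0185,f[k])); print(k.sum(),'lid angle pct',np.percentile(a,[10,50,90]).round(1),'rmax',np.percentile(np.hypot(z[k]-.0185,f[k]),99))
    k=(abs(w)<.14)&(f>0.01)&(f<.2); print('deck z',np.nanpercentile(z[k],[5,50,95]).round(3))
E
python3 -c "
from h import *
lap()
shot('side'); im,p=cloud('side'); c=np.array([.509,-.297]); s=(p[...,:2]-c)@np.array([.128,.992]); w=(p[...,:2]-c)@np.array([.992,-.128]); k=(abs(s)<.07)&(abs(w)<.11)
print('boxlid',np.nanpercentile(p[...,2][k],[1,50,99]), np.polyfit(s[k],p[...,2][k],1))
"
```

```text
f -0.1048 w -0.001 z 0.2894 F [-0.5 -0.6  0.6] t 68.275
2143 lid angle pct [103.2 104.6 105.9] rmax 0.21586503630901485
deck z [0.016 0.022 0.637]
  return np.nanmean(a, axis, out=out, keepdims=keepdims)
Traceback (most recent call last):
TypeError: expected non-empty vector for x
```

Call:
{"name": "arm_command", "arguments": {"steps": "0 0 40 0; 0 0 40 0; 0 0 18 0; -15 0 0 0; -12 0 0 0; -8 0 0 0; -8 0 0 0; -8 0 0 0; -8 0 0 0; -8 0 -3 0; -8 0 -5 0; -8 0 -5 0; -7 0 -4 0; 0 0 0 0"}}

```text
t: 70.12
tcp_pos: [0.5502, 0.3992, 0.2096]
ee_rot: [[0.126, 0.992, 0.0], [0.992, -0.126, -0.0], [-0.0, 0.001, -1.0]]
contact_force: [0.6, -0.3, 0.4]
gripper_width: 0.002
finger_force: 0.0
```

```bash
python3 -c "
from h import *
lap()"
```

```text
f -0.0146 w -0.0016 z 0.2096 F [ 0.6 -0.3  0.4] t 70.125
698 lid angle pct [88.6 89.  90.3] rmax 0.2166843309441317
deck z [0.016 0.025 0.603]
```

Call:
{"name": "arm_command", "arguments": {"steps": "-8 0 0 0; -8 0 0 0; -8 0 1 0; -8 0 1 0; -8 0 2 0; -8 0 2 0; -8 0 2 0; -8 0 2 0; -8 0 3 0; -8 0 3 0; -8 0 3 0; -7 0 4 0; -7 0 4 0; -7 0 4 0; -7 0 5 0; -7 0 5 0; -6 0 5 0; -6 0 5 0; 0 0 0 0"}}

```text
t: 72.55
tcp_pos: [0.5327, 0.2652, 0.1574]
ee_rot: [[0.126, 0.992, -0.001], [0.992, -0.126, -0.001], [-0.001, -0.001, -1.0]]
contact_force: [-0.2, 0.4, 0.9]
gripper_width: 0.009
finger_force: 0.0
```

```bash
python3 -c "
from h import *
lap()"
```

```text
f 0.1205 w -0.0032 z 0.1574 F [-0.2  0.4  0.9] t 72.55
235 lid angle pct [45.5 46.8 47.8] rmax 0.2741881077272748
deck z [0.017 0.477 0.571]
```

Next: 30° at f .153, z .12; 15° at f .174, z .075; then near shut, slowly.

Call:
{"name": "arm_command", "arguments": {"steps": "-6 0 6 0; -6 0 6 0; -6 0 6 0; -5 0 6 0; -5 0 7 0; -5 0 7 0; -4 0 7 0; -4 0 7 0; -3 0 7 0; -3 0 7 0; -3 0 7 0; -3 0 6 0; -2 0 6 0; -2 0 6 0; -2 0 5 0; -1 0 5 0; -1 0 5 0; -1 0 4 0; 0 0 4 0; 0 0 0 0"}}

```text
t: 75.1
tcp_pos: [0.5251, 0.2043, 0.0436]
ee_rot: [[0.125, 0.992, -0.001], [0.992, -0.125, -0.0], [-0.0, -0.001, -1.0]]
contact_force: [0.9, 0.6, -0.1]
gripper_width: -0.001
finger_force: 0.0
```

Call:
{"name": "arm_command", "arguments": {"steps": "0 0 3 0; 0 0 3 0; 0 0 2 0; 0 0 2 0; 0 0 0 0; 0 0 0 0"}}

```text
t: 75.85
tcp_pos: [0.5252, 0.2045, 0.0339]
ee_rot: [[0.125, 0.992, -0.0], [0.992, -0.125, 0.0], [0.0, -0.0, -1.0]]
contact_force: [0.5, -0.3, 0.4]
gripper_width: 0.002
finger_force: 0.0
```

Call:
{"name": "arm_command", "arguments": {"steps": "0 0 2 0; 0 0 2 0; 0 0 1 0; 0 0 1 0; 0 0 0 0"}}

```text
t: 76.47
tcp_pos: [0.5253, 0.2045, 0.0278]
ee_rot: [[0.125, 0.992, -0.0], [0.992, -0.125, 0.0], [0.0, -0.0, -1.0]]
contact_force: [0.4, -0.3, 0.7]
gripper_width: 0.007
finger_force: 0.0
```

Call:
{"name": "arm_command", "arguments": {"steps": "0 0 0.5 0; 0 0 0 0"}}

```text
t: 76.72
tcp_pos: [0.5253, 0.2045, 0.0274]
ee_rot: [[0.125, 0.992, -0.0], [0.992, -0.125, 0.0], [0.0, -0.0, -1.0]]
contact_force: [0.1, 0.1, 1.2]
gripper_width: 0.007
finger_force: 0.3
```

Call:
{"name": "arm_command", "arguments": {"steps": "0 0 0.5 0; 0 0 0 0"}}

```text
t: 76.97
tcp_pos: [0.5253, 0.2045, 0.027]
ee_rot: [[0.125, 0.992, 0.0], [0.992, -0.125, 0.0], [0.0, 0.0, -1.0]]
contact_force: [-0.5, -0.2, 0.8]
gripper_width: 0.001
finger_force: 0.5
```

Call:
{"name": "arm_command", "arguments": {"steps": "0 0 0.3 0; 0 0 0 0"}}

```text
t: 77.22
tcp_pos: [0.5253, 0.2045, 0.0268]
ee_rot: [[0.125, 0.992, 0.0], [0.992, -0.125, 0.0], [0.0, 0.0, -1.0]]
contact_force: [-1.8, 0.3, 3.9]
gripper_width: 0.005
finger_force: 2.1
```

Call:
{"name": "arm_command", "arguments": {"steps": "0 0 0.3 0; 0 0 0 0"}}

```text
t: 77.47
tcp_pos: [0.5253, 0.2045, 0.0267]
ee_rot: [[0.125, 0.992, -0.0], [0.992, -0.125, 0.0], [0.0, -0.0, -1.0]]
contact_force: [-2.7, -1.3, 7.4]
gripper_width: 0.006
finger_force: 4.0
```

Call:
{"name": "arm_command", "arguments": {"steps": "0 0 -30 0; 0 0 -50 0; 0 0 -50 0; 0 0 -50 0; 0 0 -30 0; -50 -50 0 0; -50 -50 0 0; -30 -50 0 0; 0 -30 0 0; 0 0 0 0; 0 0 0 0"}}

```text
t: 78.85
tcp_pos: [0.3442, 0.1082, 0.2366]
ee_rot: [[0.125, 0.992, 0.001], [0.992, -0.125, 0.0], [0.0, 0.001, -1.0]]
contact_force: [-0.1, -0.0, 0.6]
gripper_width: 0.007
finger_force: 0.0
```

```bash
python3 - <<'E'
from h import *
print(st()); shot('side','s12.png'); shot('top','t12.png')
c=np.array([.509,-.297])
for n in('side','top'):
    im,p=cloud(n); z=p[...,2]
    s=(p[...,:2]-c)@np.array([.128,.992]); w=(p[...,:2]-c)@np.array([.992,-.128]); k=(abs(s)<.075)&(abs(w)<.11)&(z>.05)&(z<.15)
    if k.sum()>50: print(n,'box',k.sum(),np.percentile(z[k],[2,50,98]).round(4),'slope deg',np.degrees(np.polyfit(s[k],z[k],1)[0]).round(2))
    f=-(p[...,:2]-HM)@BK; w=(p[...,:2]-HM)@LW; k=(f>.01)&(f<.2)&(abs(w)<.14)&(z>0)&(z<.1)
    if k.sum()>50: print(n,'lap',k.sum(),np.percentile(z[k],[2,50,98]).round(4),'slope deg',np.degrees(np.polyfit(f[k],z[k],1)[0]).round(2))
E
```

```text
(78.85, array([0.3442, 0.1082, 0.2366]), -7.2, array([-0.1, -0. ,  0.6]), 0.007, 0.0)
side box 2417 [0.0874 0.0901 0.0924] slope deg 0.06
side lap 15183 [0.0219 0.0244 0.0268] slope deg -0.06
top box 4743 [0.0897 0.0949 0.0999] slope deg -0.04
top lap 6748 [0.0227 0.0281 0.0335] slope deg 0.03
```

View pics/s12.png

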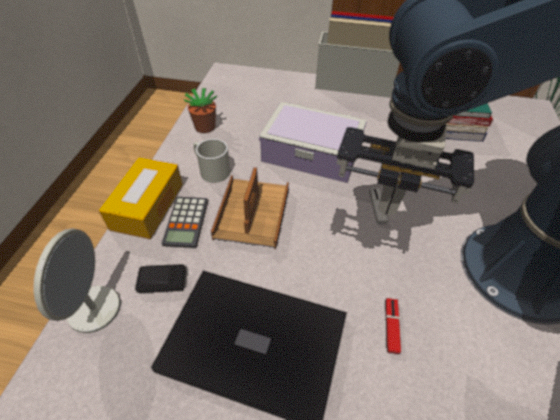

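The final side view shows the box lid flat and shut (315,128) and the laptop shut (255,340). The empty tray is upright (250,210), and the mug, mouse and calculator haven't moved. I'm handing the job in.

```bash
python3 -c "
from station import r
print(r.sign_off())"
```

```text
the job is handed in; nothing more can be done
None
```

The job is handed in: all six highlighters are in the lilac box, though the two from the tray slid over its front rim when tipped and I put them in by hand; both lids are shut without slamming, the tray stands empty and upright, and the mug, mouse and calculator are untouched.

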